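# Turn a lidded parts box over and stack it lid-down

## Robot

A 6-joint arm with a two-finger parallel gripper is mounted at the origin on a cart in front of the work surface, level with it; the furniture and walls round the work are solid. World frame = base frame: x ahead of the robot, y to its left, z up, the work surface at z = 0. Lengths are in m, angles in rad, forces in N, time in s.
With the tool pointing down it reaches from about 0.25 to 0.775 m from the base axis. Payload 4 kg.
Tool frame: the origin (TCP) lies midway between the tips of the shut fingers; the grasp point (between the pads) lies 19 mm behind it; z points along the fingers, x is the direction in which the jaws open and shut, and the axes are right-handed (so a half turn about z gives the same grasp; the last joint's range is limited). The gripper opens to 94 mm and grips with 3 to 60 N. Pads are 16 mm wide; open, the fingers measure 119 mm over their backs; the gripper's body (75 mm by 177 mm) begins 78 mm behind the grasp point.
Start: joints at [-1.258, 0.087, 1.371, -0, 1.684, -0.103], TCP at [0.222, -0.503, 0.206] pointing down, gripper open.
Joint ranges: [-3.1, 3.1], [-0.76, 2.03], [0.27, 2.55], [-1.08, 4.22], [0.17, 2.65], [-2.57, 2.57]. Speed limits (rad/s): [2.79, 2.79, 3.14, 3.14, 3.14, 3.14].

## Interface

Orientations are given as [roll, pitch, yaw] about the fixed x, y, z axes, in that order (R = Rz(yaw) Ry(pitch) Rx(roll)).
In Python, from bench import robot gives the robot as it stands.
- The arm moves only by the shell command python3 -m handwheel 'ROWS'. ROWS is a JSON object of lists of equal length, an entry for each row: "delta_pos": the shift along the tool's x, y, z in mm, a list of three; "rotation": the turn, a rotation vector about the tool's x, y, z in rad, a list of three; "claw": the closure, from -1 (fully open) to 1 (shut). In form: {"delta_pos": [[tx, ty, tz], ...], "rotation": [[wx, wy, wz], ...], "claw": [claw, ...]}. A call has exactly 8 rows; each row shifts and turns the commanded pose from where the row before left it, along the tool's axes as they then stand; what a row does not reach is not made up. A row lasts 1/8 s, in which the tool goes at most 62.5 mm and 10.7 degrees, less where a joint would pass 70% of its speed; a pose out of reach is approached as far as the arm can. A call with a gripper value outside its range is refused whole. The fingers move at their own pace and stop on an object; the grip force is fixed at half the most. Time passes only in rows, so rows that do not move let the fingers close, or fill a call up. It gives the time, the measured TCP pose, the force and the opening at its end, in the units of the state.
- robot.get_obs(): the state, without advancing time (a new reading comes with each control period).
- robot.snapshot(name): name is "scene" or "top" or "wrist"; returns a dict with "color" (480x640x3 uint8, red, green, blue), "intrinsics" (3x3 intrinsics, pixels), "eye" and "rotation" of the camera in the world. Camera axes: x right, y down, z forward; pixel columns grow to the right and rows downward; lengths in m; the calibration is good to about 2 mm. A picture is of the moment at which its call begins. There is no depth.
- robot.close_job(): hands the job in, once; it reports no verdict.
The state is a dict: "time": time; "joint_positions": joint angles; "qvel": joint speeds; "joint_torque": joint torques, N m; "tool_pos": TCP position; "ee_rot": TCP orientation; "wrist_force": force on the tool from outside, world axes, zero at the start; "wrist_torque": the same for the moment, N m; "width": finger opening in m.
Only numpy, scipy, OpenCV 4.12 (cv2) and the standard library are available. Lean on these libraries where they do the work, as an engineer would, in place of code of your own. Each camera call takes 0.05 s, during which the arm holds its last target.

## Task

Three small green sheet-metal stands with sloping faces hold closed lock-parts boxes. Take the blue-lidded box, which lies lid-up, off its stand, holding its loose lid and base together; turn it over and lay it lid-down on top of the white-lidded box that already lies lid-down on another stand, lined up with that box and with its lower end resting against the foot stop. Leave the yellow-lidded box where it is, do not push the lower box out of place, and let go of the stacked box.

Things in the scene. Friction and masses are not known exactly. Their poses are not given: they have to be found in the camera images.
- blue_box_center (a point): Centre of the closed box: grey base 16 mm thick, loose blue lid 13 mm, sides flush; 84 (x) x 56 (y) x 29 mm (z), 0.18 kg. Fixed to the base. z points out through the lid, x along the length, down-slope at the start. It lies lid-up on a 45 degree slope that falls to the robot's right, lower end on a foot stop; the slope is 46 mm wide, so the box's sides and upper end are free.
- blue_lid_check (a point): Point on the blue lid that coincides with blue_box_center while the lid is shut; same axes. Only a 5 mm lip inside the base (1.5 mm play) locates the lid; the seam lies 1.5 mm lidward of the centre, so fingers closed over the 56 mm width, pointing along the box's x (45 degrees down), can press on lid and base at once, and half a turn about x then inverts the box.
- stack_place (a point): Where the turned box's centre belongs, on the stacked box. Fixed to its green stand: x down the 45 degree slope (to the robot's right), y across, z squarely out of it. Slope face 43.5 mm below along -z, foot stop (62 mm high) 42 mm ahead along x, slope 46 mm wide. The box ends with its z opposite to this z, its x along this x. Released a little above, things slide to the stop.
- stacked_box_center (a point): Centre of the same-sized box already lying lid-down on the stand (grey base up, white lid below, lid fixed; 0.25 kg, loose). x points down the slope, z squarely out of the slope, through this box's base.
- yellow_box_center (a point): Centre of the other box, same size and make, yellow lid, lid-up on a third stand like the blue one's; leave it alone. Axes as for the blue box.

How it is judged:
On the way:
1. the blue box is carried off its stand, lid on (distance of blue_box_center from where it was at the start of the episode above 0.06 m and distance between blue_lid_check and blue_box_center below 0.01 m), for 0.2 s.
At the end, for the whole second after the job is handed in: The blue-lidded box lies lid-down on the stacked box: centre within 18 mm of stack_place, axes within 12 degrees, lid facing the slope and shut within 8 mm; the stacked box has moved less than 15 mm and the yellow box less than 20 mm (distance between blue_box_center and stack_place below 0.018 m and angle between blue_box_center's own z axis and vertical between 2.14 and 2.57 rad and angle between the z axis of blue_box_center and the z axis of stack_place, either way round below 0.21 rad and angle between the x axis of blue_box_center and the x axis of stack_place, either way round below 0.21 rad and distance between blue_lid_check and blue_box_center below 0.008 m and distance of stacked_box_center from where it was at the start of the episode below 0.015 m and distance of yellow_box_center from where it was at the start of the episode below 0.02 m); the robot touches nothing.
It fails at once if the blue lid comes off its base (more than 12 mm) (distance between blue_lid_check and blue_box_center above 0.012 m).
It fails at once if the yellow box is disturbed (moved more than 25 mm) (distance of yellow_box_center from where it was at the start of the episode above 0.025 m).
It fails at once if the stacked box is pushed out of place (moved more than 20 mm) (distance of stacked_box_center from where it was at the start of the episode above 0.02 m).
It also fails if it takes over 50 s, if anything falls off the work surface, if the arm or the gripper's body presses on something with over 40 N, if the wrist force passes 120 N, or if a joint passes its speed limit or range.

## Working session

There is one attempt and no reset: what is moved stays moved. The work goes in short steps, Python scripts to look and compute and a shell command to move; the robot and the scene stay as the last step left them, time stands still between calls to the robot, and variables do not carry over. Pictures are saved under pics/ and viewed, and the job is handed in when it is done.

```bash
ls; mkdir -p pics; python3 - <<'E'
from bench import robot
import cv2,numpy as np
o=robot.get_obs()
print({k:np.round(v,3).tolist() for k,v in o.items()})
for n in("scene","top","wrist"):
    s=robot.snapshot(n); cv2.imwrite(f"pics/{n}0.png",s["color"][:,:,::-1])
    np.savez(f"pics/{n}0.npz",**s)
    print(n,np.round(s["intrinsics"],1).tolist(),np.round(s["eye"],3),np.round(s["rotation"],3).tolist())
E
```

```text
pics
{'time': 0.0, 'joint_positions': [-1.258, 0.088, 1.372, -0.0, 1.684, -0.103], 'qvel': [-0.002, -0.001, -0.0, 0.0, 0.001, -0.001], 'joint_torque': [-0.001, -34.019, -30.243, 0.071, 0.033, -0.0], 'tool_pos': [0.222, -0.503, 0.204], 'ee_rot': [-3.141, 0.002, -1.155], 'wrist_force': [-0.65, 0.465, -0.328], 'wrist_torque': [-0.008, -0.019, -0.028], 'width': 0.094}
scene [[620.4, 0.0, 326.9], [0.0, 620.4, 248.5], [0.0, 0.0, 1.0]] [-0.023  0.685  1.078] [-2.427, -0.012, -2.476]
top [[579.1, 0.0, 324.8], [0.0, 579.1, 239.5], [0.0, 0.0, 1.0]] [0.392 0.011 1.347] [-3.045, 0.002, -1.543]
wrist [[347.0, 0.0, 317.2], [0.0, 347.0, 239.2], [0.0, 0.0, 1.0]] [ 0.288 -0.474  0.384] [2.886, 0.002, -1.154]
```

View pics/scene0.png

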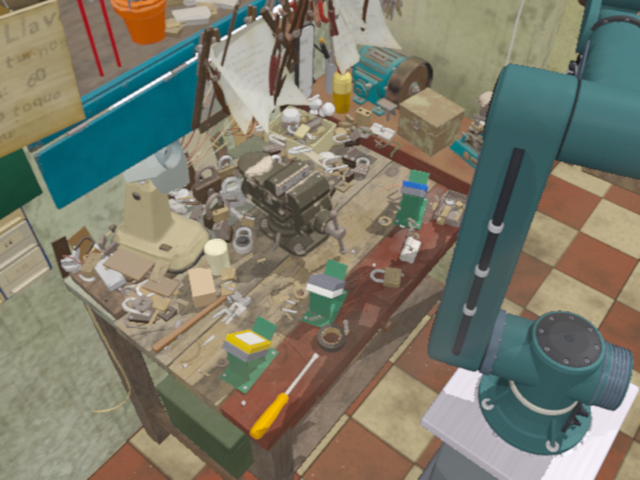

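View pics/top0.png

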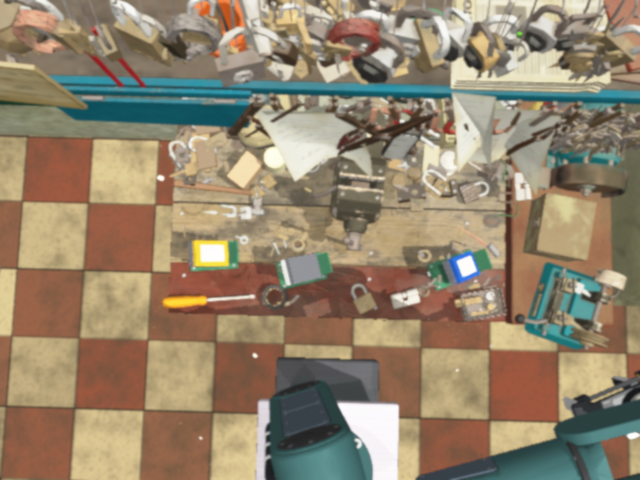

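```bash
python3 - <<'E'
import cv2,numpy as np
a=cv2.imread("pics/top0.png"); 
c=np.hstack([cv2.resize(a[225:310,w:w+100],None,fx=4,fy=4,interpolation=cv2.INTER_CUBIC) for w in(255,420)])
cv2.imwrite("pics/topz.png",c)
a=cv2.imread("pics/scene0.png")
c=np.hstack([cv2.resize(a[y:y+90,w:w+90],None,fx=4.4,fy=4.4,interpolation=cv2.INTER_CUBIC) for w,y in((285,250),(375,155))])
cv2.imwrite("pics/scenez.png",c)
E
```

```text
(no output)
```

View pics/topz.png

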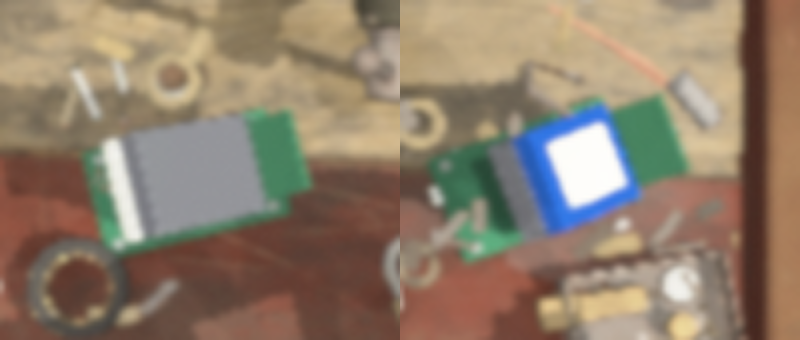

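View pics/scenez.png

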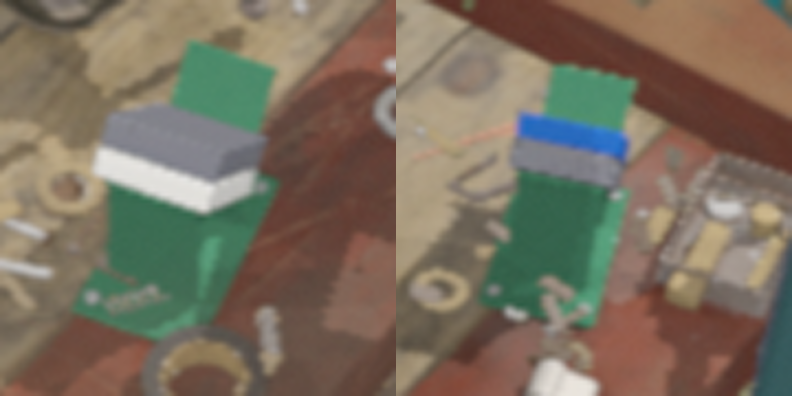

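View pics/wrist0.png

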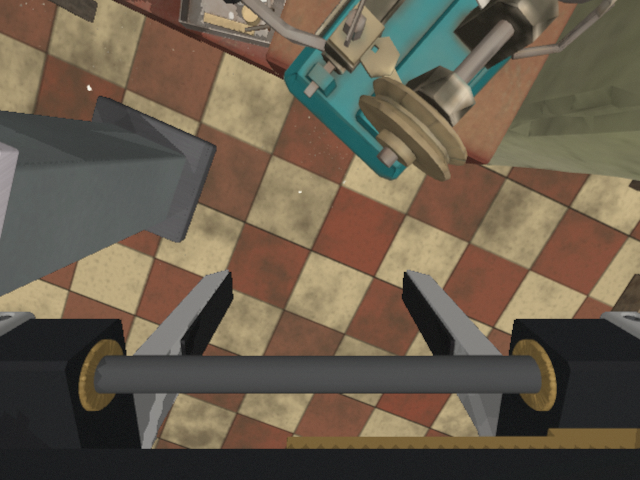

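```bash
cat > h.py <<'E'
import numpy as np,cv2
from scipy.spatial.transform import Rotation as R
def cam(n):
    s=np.load(f"pics/{n}.npz"); 
    return s["intrinsics"],s["eye"],rot(s["rotation"])
def rot(r):
    r=np.asarray(r)
    return r if r.shape==(3,3) else R.from_euler("xyz",r).as_matrix()
def proj(n,P):
    K,e,M=cam(n); c=(np.atleast_2d(P)-e)@M; c=c@K.T; return c[:,:2]/c[:,2:]
def ray(n,p):
    K,e,M=cam(n); d=M@np.linalg.inv(K)@[p[0],p[1],1]; return e,d/np.linalg.norm(d)
def tri(obs):
    A=np.zeros((3,3));b=np.zeros(3)
    for n,p in obs:
        e,d=ray(n,p);Q=np.eye(3)-np.outer(d,d);A+=Q;b+=Q@e
    X=np.linalg.solve(A,b); return X,[np.linalg.norm(np.cross(ray(n,p)[1],X-e_)) for n,p in obs for e_ in [ray(n,p)[0]]]
E
python3 - <<'E'
import cv2,numpy as np
def z(f,x,y,w,h,k,o):
    a=cv2.imread(f)[y:y+h,x:x+w]; a=cv2.resize(a,None,fx=k,fy=k,interpolation=cv2.INTER_NEAREST)
    for i in range(0,w,5):
        cv2.line(a,(i*k,0),(i*k,6 if i%10 else 14),(0,0,255),1)
        if i%10==0: cv2.putText(a,str(x+i),(i*k,24),0,.35,(0,0,255))
    for i in range(0,h,5):
        cv2.line(a,(0,i*k),(6 if i%10 else 14,i*k),(0,0,255),1)
        if i%10==0: cv2.putText(a,str(y+i),(16,i*k+4),0,.35,(0,0,255))
    cv2.imwrite(o,a)
z("pics/top0.png",430,240,70,50,11,"pics/zb.png")
z("pics/scene0.png",390,160,60,70,8,"pics/zs.png")
z("pics/top0.png",270,240,70,50,11,"pics/zw.png")
z("pics/scene0.png",295,255,60,70,8,"pics/zsw.png")
E
```

```text
(no output)
```

View pics/zb.png

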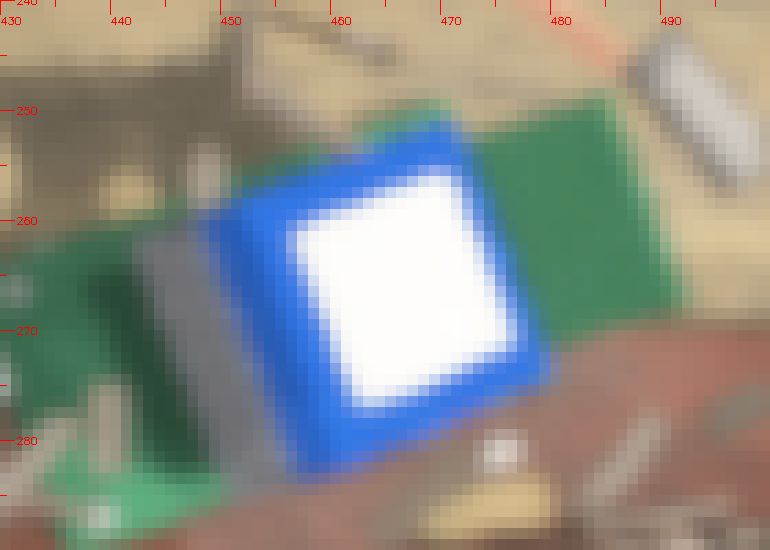

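View pics/zs.png

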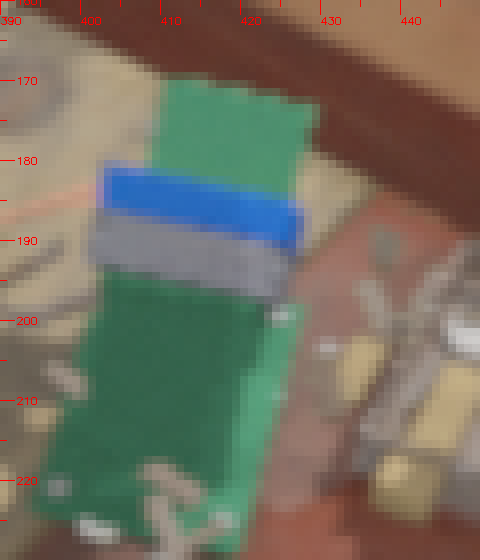

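View pics/zw.png

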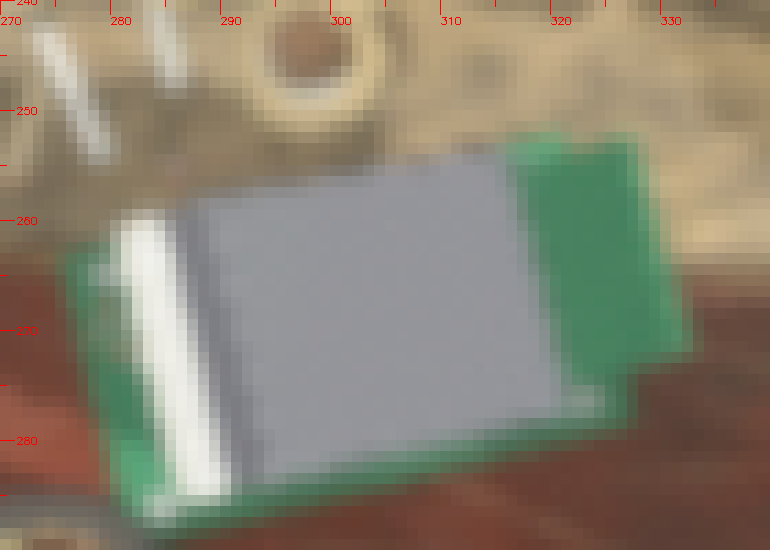

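View pics/zsw.png

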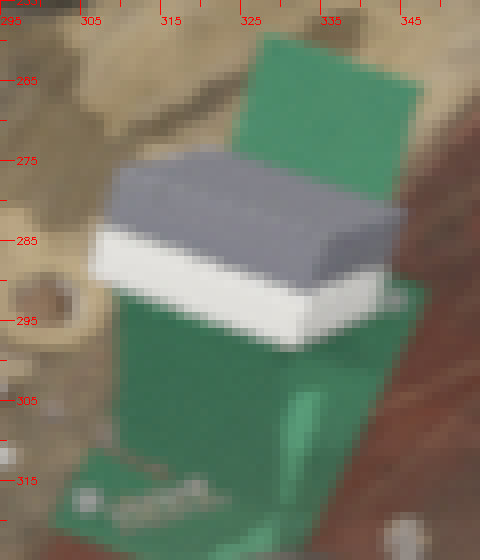

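```bash
cat > fit.py <<'E'
from h import *
from scipy.optimize import least_squares
def axes(psi,tilt=np.pi/4):
    h=np.array([np.cos(psi),np.sin(psi),0]);k=np.array([0,0,1.])
    x=h*np.cos(tilt)-k*np.sin(tilt);z=h*np.sin(tilt)+k*np.cos(tilt)
    return np.column_stack([x,np.cross(z,x),z])
def fit(obs,x0,tilt=False):
    def f(p):
        r=[]
        for n,px,L in obs:
            r+=list(proj(n,p[:3]+axes(p[3],p[4] if tilt else np.pi/4)@np.array(L))[0]-(np.array(px)-.5))
        return np.array(r)
    s=least_squares(f,x0+([.785] if tilt else []),loss="soft_l1"); return s.x,f(s.x).reshape(-1,2)
if __name__=="__main__":
    # local: y sign: image-top(+x world) side is +y (y=z cross x)
    B=[("top0",p,(x,y,z)) for p,x,y,z in [((448,259.3),-42,28,1.5),((456,284),-42,-28,1.5),((441.5,261.5),-42,28,-14.5),((450,285.5),-42,-28,-14.5),((451,258.3),-42,28,14.5),((460,283),-42,-28,14.5),((470,250.8),42,28,14.5),((479.5,275),42,-28,14.5)]]
    B+=[("scene0",p,(x,y,z)) for p,x,y,z in [((402,180.5),-42,28,14.5),((426.5,186),-42,-28,14.5),((401.5,186),-42,28,1.5),((425.5,191.5),-42,-28,1.5),((400,192),-42,28,-14.5),((424.5,197.5),-42,-28,-14.5)]]
    W=[("top0",p,(x,y,z)) for p,x,y,z in [((280,260),-42,28,-14.5),((288,286),-42,-28,-14.5),((285,259),-42,28,-1.5),((291.5,285),-42,-28,-1.5),((288,258.3),-42,28,14.5),((294,284),-42,-28,14.5),((314.5,253.5),42,28,14.5),((320.5,277.5),42,-28,14.5)]]
    W+=[("scene0",p,(x,y,z)) for p,x,y,z in [((306.5,283.5),-42,28,-1.5),((333,291.5),-42,-28,-1.5),((305.5,289.5),-42,28,-14.5),((331,298.5),-42,-28,-14.5)]]
    for nm,o,x0 in(("blue",B,[.33,-.32,.1,-1.3]),("white",W,[.33,.05,.1,-1.3])):
        o=[(n,p,np.array(L)/1000) for n,p,L in o]
        for t in(False,True):
            x,r=fit(o,x0,t);print(nm,np.round(x,4),"\n",np.round(r,1).tolist())
E
python3 fit.py
```

```text
blue [ 0.4609 -0.2825  0.0705 -1.2115] 
 [[-1.2, 0.2], [-0.2, 0.2], [-0.7, 0.0], [-0.3, 0.5], [0.7, -0.5], [0.8, -0.3], [0.9, 0.2], [0.1, -0.4], [0.8, -0.2], [0.3, -0.4], [-0.1, -0.1], [-0.0, -0.3], [-0.2, 0.7], [-0.7, 0.6]]
blue [ 0.4609 -0.2824  0.0698 -1.2115  0.799 ] 
 [[-1.1, 0.2], [-0.1, 0.1], [-0.6, 0.0], [-0.3, 0.5], [0.8, -0.5], [0.9, -0.4], [0.6, 0.3], [-0.2, -0.3], [0.8, -0.2], [0.3, -0.4], [-0.0, -0.1], [-0.0, -0.3], [-0.2, 0.7], [-0.7, 0.6]]
white [ 0.449   0.0685  0.0703 -1.2986] 
 [[-0.3, 0.7], [-2.2, -0.2], [-1.5, 0.4], [-1.8, -0.4], [0.3, -0.5], [0.5, -0.8], [1.3, -0.4], [1.3, -0.1], [0.7, -0.2], [0.3, 0.6], [-0.1, 0.0], [0.4, -0.1]]
white [ 0.4489  0.0696  0.0678 -1.2941  0.8445] 
 [[-0.2, 0.7], [-2.0, -0.3], [-1.2, 0.3], [-1.4, -0.5], [0.9, -0.7], [1.2, -1.0], [0.2, -0.1], [0.3, 0.0], [0.8, -0.2], [0.4, 0.6], [-0.1, 0.0], [0.4, -0.2]]
```

```bash
cat > wr.py <<'E'
from fit import *
def Rwrist(q):
    return R.from_euler("ZYZYZ",[q[0],q[1]+q[2],q[3],q[4],q[5]+np.pi]).as_matrix()
def wj(M,j1,S):
    A=R.from_euler("ZY",[j1,S]).as_matrix().T@M
    e=R.from_matrix(A).as_euler("ZYZ")
    j4,j5,j6=e[0],e[1],e[2]-np.pi
    w=lambda a:(a+np.pi)%(2*np.pi)-np.pi
    j4=w(j4); j4=j4+2*np.pi if j4<-1.08 else j4
    return np.round([j4,j5,w(j6)],2)
if __name__=="__main__":
    q=[-1.258,0.088,1.372,0,1.684,-.103]
    print(R.from_matrix(Rwrist(q)).as_euler("xyz"))
    for nm,c,psi in(("blue",[.461,-.2825,.0705],-1.2115),("stack",[.449+.0205*np.cos(-1.2986),.0685+.0205*np.sin(-1.2986),.091],-1.2986)):
        A=axes(psi)
        for s in(1,-1):
            M=np.column_stack([s*A[:,1],s*A[:,2],A[:,0]])
            for L in(.25,.35):
                wc=np.array(c)-A[:,0]*L; j1=np.arctan2(wc[1],wc[0])
                print(nm,"tool y=%+d box/stack z"%s,L,np.round(wc,3),[wj(M,j1,S).tolist() for S in(1.2,1.6,2.)])
E
python3 wr.py
```

```text
Traceback (most recent call last):
  File "wr.py", line 13, in <module>
    print(R.from_matrix(Rwrist(q)).as_euler("xyz"))
                        ~~~~~~^^^
  File "wr.py", line 3, in Rwrist
    return R.from_euler("ZYZYZ",[q[0],q[1]+q[2],q[3],q[4],q[5]+np.pi]).as_matrix()
           ~~~~~~~~~~~~^^^^^^^^^^^^^^^^^^^^^^^^^^^^^^^^^^^^^^^^^^^^^^^
  File "scipy/spatial/transform/_rotation.pyx", line 1413, in scipy.spatial.transform._rotation.Rotation.from_euler
ValueError: Expected axis specification to be a non-empty string of upto 3 characters, got ZYZYZ
```

```bash
sed -i 's/return R.from_euler("ZYZYZ".*/return (R.from_euler("ZYZ",[q[0],q[1]+q[2],q[3]])*R.from_euler("YZ",[q[4],q[5]+np.pi])).as_matrix()/' wr.py; python3 wr.py
```

```text
[-3.14134513e+00  2.39458790e-03 -1.15499970e+00]
blue tool y=+1 box/stack z 0.25 [ 0.399 -0.117  0.247] [[-0.61, 1.43, -0.72], [-0.68, 1.11, -0.47], [-0.88, 0.82, -0.13]]
blue tool y=+1 box/stack z 0.35 [ 0.374 -0.051  0.318] [[-0.67, 1.51, -0.61], [-0.73, 1.21, -0.34], [-0.89, 0.93, -0.01]]
blue tool y=-1 box/stack z 0.25 [ 0.399 -0.117  0.247] [[-0.61, 1.43, 2.42], [-0.68, 1.11, 2.67], [-0.88, 0.82, 3.02]]
blue tool y=-1 box/stack z 0.35 [ 0.374 -0.051  0.318] [[-0.67, 1.51, 2.54], [-0.73, 1.21, 2.8], [-0.89, 0.93, 3.13]]
stack tool y=+1 box/stack z 0.25 [0.407 0.219 0.268] [[-0.85, 1.98, -0.12], [-0.77, 1.71, 0.18], [-0.77, 1.42, 0.46]]
stack tool y=+1 box/stack z 0.35 [0.388 0.287 0.338] [[-0.86, 2.08, -0.02], [-0.75, 1.8, 0.28], [-0.72, 1.51, 0.55]]
stack tool y=-1 box/stack z 0.25 [0.407 0.219 0.268] [[-0.85, 1.98, 3.02], [-0.77, 1.71, -2.96], [-0.77, 1.42, -2.69]]
stack tool y=-1 box/stack z 0.35 [0.388 0.287 0.338] [[-0.86, 2.08, 3.12], [-0.75, 1.8, -2.86], [-0.72, 1.51, -2.59]]
```

```bash
python3 -m handwheel '{"delta_pos":[[0,0,-40],[0,0,-40],[-30,-35,0],[-35,-45,0],[-35,-45,0],[-35,-45,0],[-35,-45,0],[-35,-45,0]],"rotation":[[0,0,0],[0,0,0],[0,0,0],[0,0,0],[0,0,0],[0,0,0],[0,0,0],[0,0,0]],"claw":[-1,-1,-1,-1,-1,-1,-1,-1]}'
python3 - <<'E'
from wr import *
from bench import robot
o=robot.get_obs();q=o["joint_positions"]
print(q,o["tool_pos"],o["ee_rot"],R.from_matrix(Rwrist(q)).as_euler("xyz"))
E
```

```text
time: 1.15
tool_pos: [0.3776, -0.2088, 0.2852]
ee_rot: [-3.142, -0.0, -1.155]
wrist_force: [1.1, -0.4, 0.1]
width: 0.0942
[-6.36707339e-01 -1.80030077e-01  1.47049534e+00  2.32628198e-05
  1.85104017e+00  5.18681262e-01] [ 0.37761916 -0.2088234   0.2852209 ] [-3.14153000e+00 -6.46630622e-05 -1.15538217e+00] [-3.14153000e+00 -6.46630622e-05 -1.15538217e+00]
```

```bash
python3 -m handwheel '{"delta_pos":[[0,0,-10],[0,0,-10],[0,0,-10],[0,0,-10],[0,0,-10],[0,0,-10],[0,0,-10],[0,0,-10]],"rotation":[[0,0,0.186],[0,0,0.186],[0,0,0.186],[0,0,0.186],[0,0,0.186],[0,0,0.186],[0,0,0.186],[0,0,0.186]],"claw":[-1,-1,-1,-1,-1,-1,-1,-1]}'
cat > st.py <<'E'
from wr import *
from bench import robot
import json
o=robot.get_obs();q=o["joint_positions"]
print(np.round(q,3).tolist(),np.round(o["tool_pos"],4).tolist(),np.round(o["ee_rot"],3).tolist(),np.abs(Rwrist(q)-rot(o["ee_rot"])).max())
open("log.jsonl","a").write(json.dumps([list(q),list(o["tool_pos"])])+"\n")
E
python3 st.py
```

```text
time: 2.15
tool_pos: [0.3771, -0.2105, 0.3655]
ee_rot: [3.141, -0.0, -2.649]
wrist_force: [-0.4, 0.1, -0.0]
width: 0.0941
[-0.641, -0.15, 1.286, -0.0, 2.007, 2.009] [0.3771, -0.2105, 0.3655] [3.141, -0.0, -2.649] 3.979564074108044e-16
```

```bash
python3 -m handwheel '{"delta_pos":[[0,0,0],[0,0,0],[0,0,0],[0,0,0],[0,0,0],[0,0,0],[0,0,0],[0,0,0]],"rotation":[[0,0,0.13],[0.157,0,0],[0.157,0,0],[0.157,0,0],[0.157,0,0],[0.157,0,0],[0,0,0],[0,0,0]],"claw":[-1,-1,-1,-1,-1,-1,-1,-1]}'
python3 st.py
python3 - <<'E'
import json,numpy as np
from wr import *
from scipy.optimize import least_squares
D=[json.loads(l) for l in open("log.jsonl")]
D+=[[[-1.258,0.0875,1.3717,0,1.684,-.103],[.222,-.503,.204]],[[-6.36707339e-01,-1.80030077e-01,1.47049534,0,1.85104017,5.18681262e-01],[0.37761916,-0.2088234,0.2852209]]]
def fk(p,q):
    a1,a2,a3,d1,L,off=p
    w=np.array([a1+a2*np.sin(q[1])+a3*np.sin(q[1]+q[2]),off,d1+a2*np.cos(q[1])+a3*np.cos(q[1]+q[2])])
    return R.from_euler("z",q[0]).as_matrix()@w+Rwrist(q)[:,2]*L
f=lambda p:np.concatenate([fk(p,q)-t for q,t in D])
s=least_squares(f,[0,.4,.45,.1,.25,.0566]);print(s.x,np.abs(s.fun).max())
np.save("kin.npy",s.x)
E
```

```text
time: 3.15
tool_pos: [0.3775, -0.2107, 0.3664]
ee_rot: [-2.357, 0.001, -2.773]
wrist_force: [-0.2, 0.0, 0.2]
width: 0.0944
[-0.127, -0.516, 1.748, -0.673, 1.489, 2.555] [0.3775, -0.2107, 0.3664] [-2.357, 0.001, -2.773] 1.27675647831893e-15
[0.01470208 0.41137986 0.50804465 0.08370951 0.34345807 0.05544888] 0.012446483352825333
```

```bash
python3 -m handwheel '{"delta_pos":[[0,0,0],[0,0,0],[-12,30,20],[-12,30,25],[-12,30,25],[-12,30,25],[0,0,0],[0,0,0]],"rotation":[[0,0,-0.15],[0,0,-0.15],[0,0,0],[0,0,0],[0,0,0],[0,0,0],[0,0,0],[0,0,0]],"claw":[-1,-1,-1,-1,-1,-1,-1,-1]}'
python3 st.py
cat > kin.py <<'E'
import json,numpy as np
from wr import *
from scipy.optimize import least_squares
def fk(p,q):
    a1,a2,a3,d1,L,off,e=p
    S=q[1]+q[2]
    w=np.array([a1+a2*np.sin(q[1])+a3*np.sin(S)+e*np.cos(S),off,d1+a2*np.cos(q[1])+a3*np.cos(S)-e*np.sin(S)])
    return R.from_euler("z",q[0]).as_matrix()@w+Rwrist(q)[:,2]*L
if __name__=="__main__":
    D=[json.loads(l) for l in open("log.jsonl")]
    D+=[[[-1.258,0.0875,1.3717,0,1.684,-.103],[.222,-.503,.204]],[[-6.36707339e-01,-1.80030077e-01,1.47049534,0,1.85104017,5.18681262e-01],[0.37761916,-0.2088234,0.2852209]]]
    f=lambda p:np.concatenate([fk(p,q)-t for q,t in D])
    s=least_squares(f,[0,.4,.45,.1,.25,.0566,0]);print(np.round(s.x,4),np.abs(s.fun).max())
    np.save("kin.npy",s.x)
E
python3 kin.py
python3 - <<'E'
from bench import robot
import cv2,numpy as np
s=robot.snapshot("wrist"); cv2.imwrite(f"pics/wrist1.png",s["color"][:,:,::-1])
np.savez(f"pics/wrist1.npz",**s); print(s["eye"],s["rotation"])
E
```

```text
time: 4.15
tool_pos: [0.3795, -0.1856, 0.2103]
ee_rot: [-2.377, -0.208, -2.56]
wrist_force: [-0.3, 1.1, 0.5]
width: 0.0944
[-0.037, -0.497, 2.045, -0.74, 1.303, 2.535] [0.3795, -0.1856, 0.2103] [-2.377, -0.208, -2.56] 8.604228440844963e-16
[-0.0008  0.4493  0.5008  0.1519  0.3508  0.0566  0.1006] 0.0005474104541986768
[ 0.37036839 -0.10639565  0.38662975] [-2.6321572  -0.20809013 -2.55952068]
```

View pics/wrist1.png

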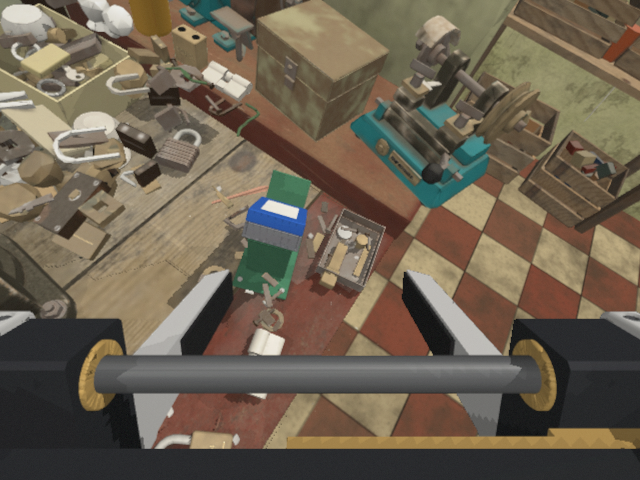

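```bash
cat > ik.py <<'E'
from kin import *
P=np.load("kin.npy")
lo=np.array([-3.1,-.76,.27,-1.08,.17,-2.57]);hi=np.array([3.1,2.03,2.55,4.22,2.65,2.57])
def ik(M,t):
    a1,a2,a3,d1,L,off,e=P
    w=np.array(t)-M[:,2]*L; rr=np.hypot(w[0],w[1])
    if rr<off: return None
    r=np.sqrt(rr**2-off**2)-a1; j1=np.arctan2(w[1],w[0])-np.arcsin(off/rr)
    z=w[2]-d1; a3e=np.hypot(a3,e); g=np.arctan2(e,a3)  # forearm effective dir at S+g
    c=(r*r+z*z-a2*a2-a3e*a3e)/(2*a2*a3e)
    if abs(c)>1: return None
    k=np.arccos(c); j2=np.arctan2(r,z)-np.arctan2(a3e*np.sin(k),a2+a3e*np.cos(k)); j3=k-g
    S=j2+j3
    A=R.from_euler("ZY",[j1,S]).as_matrix().T@M
    e3=R.from_matrix(A).as_euler("ZYZ")
    w_=lambda a:(a+np.pi)%(2*np.pi)-np.pi
    j4=w_(e3[0]); j4=j4+2*np.pi if j4<-1.3 else j4
    j6=w_(e3[2]-np.pi)
    return np.array([j1,j2,j3,j4,e3[1],j6])
def marg(q): return -9 if q is None else min((q-lo).min(),(hi-q).min())
def toolM(A,s,th):
    z=np.cos(th)*A[:,0]-np.sin(th)*A[:,2]; x=s*A[:,1]
    return np.column_stack([x,np.cross(z,x),z])
BC=np.array([.461,-.2825,.0705]);BA=axes(-1.2115)
WC=np.array([.449,.0685,.0703]);WA=axes(-1.2986)
SC=WC+.029*WA[:,2]; SA=WA@np.diag([1,-1,-1])  # box axes at target
def tcp(C,A,M,xg,back=0): return C+A@[xg,0,.0015]+M[:,2]*(.019-back)
if __name__=="__main__":
    q=[-.037,-.497,2.045,-.74,1.303,2.535]; print(ik(Rwrist(q),fk(P,q)))
    for s in(1,-1):
        for th in np.radians(range(-50,51,10)):
            o=[]
            for C,A in((BC,BA),(SC,SA)):
                M=toolM(A,s,th); 
                o+=[marg(ik(M,tcp(C,A,M,-.0,b))) for b in(0,.1)]
            print(s,np.degrees(th).round(),np.round(o,2))
    for C,A in((BC,BA),(SC,SA)):
        for s in (1,-1):print(s,ik(toolM(A,s,0),tcp(C,A,toolM(A,s,0),0)))
E
python3 ik.py
```

```text
[-0.037 -0.497  2.045 -0.74   1.303  2.535]
1 -50.0 [-0.05 -0.31 -0.21 -0.21]
1 -40.0 [-0.16 -0.4  -0.36 -0.36]
1 -30.0 [-0.32 -0.55 -0.52 -0.53]
1 -20.0 [-0.56 -0.75 -0.46 -0.45]
1 -10.0 [-0.12  0.02 -0.3  -0.3 ]
1 0.0 [ 0.21  0.29 -0.16 -0.16]
1 10.0 [ 0.51  0.51 -0.03 -0.04]
1 20.0 [0.67 0.57 0.06 0.06]
1 30.0 [ 0.77  0.66 -0.04  0.05]
1 40.0 [ 0.86  0.78 -0.14 -0.04]
1 50.0 [ 0.96  0.91 -0.76 -0.12]
-1 -50.0 [-0.05 -0.31  0.72  0.66]
-1 -40.0 [-0.16 -0.4   0.7   0.64]
-1 -30.0 [-0.32 -0.55  0.7   0.64]
-1 -20.0 [-0.56 -0.75  0.63  0.65]
-1 -10.0 [-0.39 -0.47  0.47  0.49]
-1 0.0 [-0.41 -0.36  0.31  0.35]
-1 10.0 [-0.1  -0.09  0.18  0.24]
-1 20.0 [0.13 0.13 0.06 0.14]
-1 30.0 [ 0.29  0.29 -0.04  0.05]
-1 40.0 [ 0.4   0.4  -0.14 -0.04]
-1 50.0 [ 0.48  0.48 -0.76 -0.12]
1 [-0.31486518 -0.08283921  2.0675979  -0.86601048  0.81130988 -0.16581299]
-1 [-0.31486518 -0.08283921  2.0675979  -0.86601048  0.81130988  2.97577967]
1 [ 0.49547114  0.10105071  1.83909368 -0.76662408  1.46131886 -2.72603556]
-1 [ 0.49547114  0.10105071  1.83909368 -0.76662408  1.46131886  0.41555709]
```

```bash
python3 - <<'E'
import cv2,numpy as np
def z(f,x,y,w,h,k):
    a=cv2.imread(f)[y:y+h,x:x+w]; a=cv2.resize(a,None,fx=k,fy=k,interpolation=cv2.INTER_NEAREST)
    for i in range(0,w,5):
        cv2.line(a,(i*k,0),(i*k,6 if i%10 else 14),(0,0,255),1)
        if i%10==0: cv2.putText(a,str(x+i),(i*k,24),0,.35,(0,0,255))
    for i in range(0,h,5):
        cv2.line(a,(0,i*k),(6 if i%10 else 14,i*k),(0,0,255),1)
        if i%10==0: cv2.putText(a,str(y+i),(16,i*k+4),0,.35,(0,0,255))
    return a
a=z("pics/top0.png",185,230,65,50,6);b=z("pics/scene0.png",215,315,68,78,6)
h=max(a.shape[0],b.shape[0]);a=cv2.copyMakeBorder(a,0,h-a.shape[0],0,0,0)
cv2.imwrite("pics/zy.png",np.hstack([a,b]))
cv2.imwrite("pics/zwr.png",z("pics/wrist1.png",230,165,90,140,6)[:600])
E
```

```text
(no output)
```

View pics/zy.png

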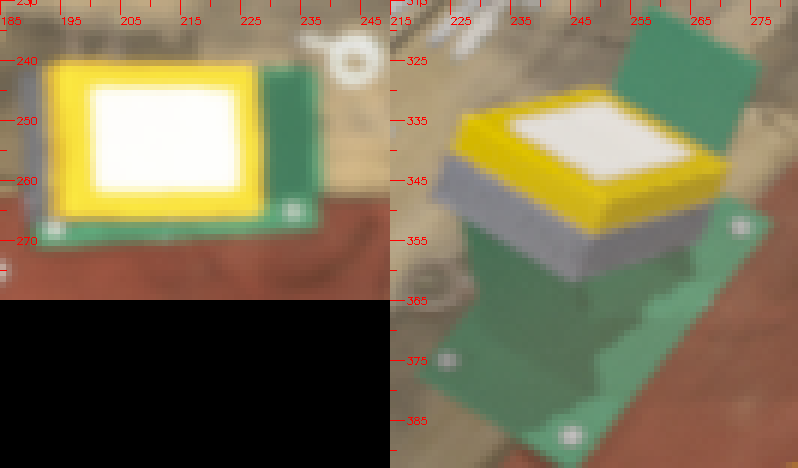

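View pics/zwr.png

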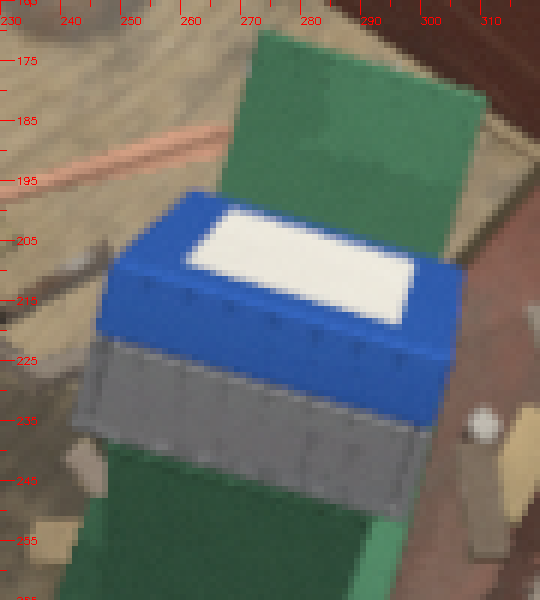

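```bash
python3 - <<'E'
from ik import *
B=[("wrist1",p,(x,y,z)) for p,x,y,z in [((248.3,208.7),-42,28,14.5),((305.8,224.5),-42,-28,14.5),((261.7,197),42,28,14.5),((307.2,209.2),42,-28,14.5),((246.2,220.5),-42,28,1.5),((302,236.7),-42,-28,1.5),((242,236.7),-42,28,-14.5),((297.5,251.7),-42,-28,-14.5)]]
B2=B+[("top0",p,(x,y,z)) for p,x,y,z in [((470,250.8),42,28,14.5),((479.5,275),42,-28,14.5),((448,259.3),-42,28,1.5),((456,284),-42,-28,1.5)]]
Y=[("top0",p,(x,y,z)) for p,x,y,z in [((193,240.5),-42,28,14.5),((193,266.5),-42,-28,14.5),((228.5,240),42,28,14.5),((228,266.5),42,-28,14.5)]]
Y+=[("scene0",p,(x,y,z)) for p,x,y,z in [((227.8,334.7),-42,28,14.5),((249.5,350.3),-42,-28,14.5),((248.3,354.3),-42,-28,1.5),((245.8,362),-42,-28,-14.5),((221.7,347.8),-42,28,-14.5),((271.3,341.7),42,-28,14.5),((250,329.7),42,28,14.5)]]
for o in(B,B2,Y):
    o=[(n,p,np.array(L)/1000) for n,p,L in o]
    x,r=fit(o,[.45,0,.07,-1.3]);print(np.round(x,4),np.round(r,1).tolist())
YC=x[:3];YA=axes(x[3])
for nm,P_ in(("corner",YC+YA@[-.042,-.028,.0145]),("corner2",YC+YA@[-.042,.028,.0145]),("stoptop",YC+YA@[.044,0,.0475]),("lowcor",YC+YA@[.042,-.028,.0145])):
  for s,th in((1,15),(1,20),(-1,15)):
    M=toolM(SA,s,np.radians(th));print(nm,s,th,np.round((P_-tcp(SC,SA,M,0))@M,3))
for th in(12,14,16,18,20,22,24,26):
    t=np.radians(th);print(th,*[np.round(ik(toolM(SA,1,t),tcp(SC,SA,toolM(SA,1,t),xg)),2).tolist() for xg in(-.01,0.01)])
E
```

```text
[ 0.461  -0.2874  0.0649 -1.1832] [[0.7, -0.4], [-0.2, -0.2], [-0.0, -0.5], [-0.1, 0.2], [-0.3, 0.7], [-0.0, 0.1], [0.1, -0.0], [0.1, 0.2]]
[ 0.4603 -0.2858  0.0676 -1.1849] [[0.3, -0.5], [-0.1, -0.1], [-0.2, -0.7], [0.0, 0.2], [-0.8, 0.7], [-0.0, 0.3], [-0.4, 0.1], [0.1, 0.5], [1.6, 0.3], [1.4, -0.6], [-0.2, 1.1], [1.5, 0.8]]
[ 0.4756  0.2753  0.073  -1.4753] [[1.2, 0.2], [2.4, 0.3], [-1.8, 1.4], [-0.1, -0.2], [-1.1, -0.7], [1.5, -2.0], [0.0, 0.4], [-0.8, 0.5], [-0.8, 0.2], [0.9, 0.9], [-0.9, -0.4]]
corner 1 15 [-0.057  0.098 -0.235]
corner 1 20 [-0.057  0.079 -0.242]
corner -1 15 [ 0.057 -0.098 -0.235]
corner2 1 15 [-0.112  0.093 -0.226]
corner2 1 20 [-0.112  0.074 -0.233]
corner2 -1 15 [ 0.112 -0.093 -0.226]
stoptop 1 15 [-0.07   0.086 -0.14 ]
stoptop 1 20 [-0.07   0.075 -0.147]
stoptop -1 15 [ 0.07  -0.086 -0.14 ]
lowcor 1 15 [-0.047  0.12  -0.154]
lowcor 1 20 [-0.047  0.108 -0.164]
lowcor -1 15 [ 0.047 -0.12  -0.154]
12 [0.6, 0.21, 1.83, -0.92, 1.57, -2.58] [0.57, 0.22, 1.85, -0.93, 1.53, -2.57]
14 [0.61, 0.23, 1.83, -0.94, 1.58, -2.56] [0.58, 0.24, 1.85, -0.96, 1.54, -2.55]
16 [0.62, 0.25, 1.83, -0.97, 1.6, -2.54] [0.59, 0.26, 1.85, -0.98, 1.56, -2.52]
18 [0.63, 0.27, 1.82, -0.99, 1.61, -2.52] [0.6, 0.28, 1.85, -1.0, 1.58, -2.5]
20 [0.64, 0.29, 1.82, -1.01, 1.63, -2.5] [0.61, 0.3, 1.84, -1.02, 1.59, -2.48]
22 [0.65, 0.31, 1.82, -1.03, 1.65, -2.48] [0.62, 0.33, 1.84, -1.05, 1.61, -2.46]
24 [0.66, 0.34, 1.82, -1.05, 1.66, -2.46] [0.63, 0.35, 1.84, -1.07, 1.63, -2.44]
26 [0.66, 0.36, 1.82, -1.08, 1.68, -2.44] [0.64, 0.37, 1.84, -1.09, 1.65, -2.42]
```

```bash
cat > plan.py <<'E'
from ik import *
from bench import robot
def plan(M,t,n,cur=None,rv=None):
    """print rows from current (or given) pose to M,t in n rows"""
    if cur is None:
        o=robot.get_obs();cur=(rot(o["ee_rot"]),np.array(o["tool_pos"]))
    M0,t0=cur
    if rv is None: rv=R.from_matrix(M0.T@M).as_rotvec()
    dp=(np.array(t)-t0)/n; q=[]
    D=[];Mi=M0
    for i in range(n):
        D.append(np.round(Mi.T@dp*1000).astype(int).tolist())
        Mi=M0@R.from_rotvec(rv*(i+1)/n).as_matrix()
        k=ik(Mi,t0+dp*(i+1)); q.append(k)
    print("dp",D);print("rot",np.round(rv/n,3).tolist(),"deg/row",np.degrees(np.linalg.norm(rv)/n).round(1),"mm/row",np.linalg.norm(dp)*1e3//1)
    print("margins",[round(float(marg(k)),2) for k in q]); print("end q",np.round(q[-1],2).tolist(), "maxstep",np.round(np.abs(np.diff(np.array(q),axis=0)).max(0),2).tolist())
    return Mi,t0+dp*n
def camw(M,t):  # wrist camera pose for tool pose
    s=np.load("pics/wrist1.npz"); o=np.load("pics/tool1.npz")
    Mt=rot(o["r"]);return s["intrinsics"],t+M@Mt.T@(s["eye"]-o["t"]),M@Mt.T@rot(s["rotation"])
def projc(c,P):
    K,e,Mc=c;v=(np.atleast_2d(P)-e)@Mc@K.T;return v[:,:2]/v[:,2:]
E
python3 - <<'E'
from plan import *
o=robot.get_obs();np.savez("pics/tool1.npz",r=o["ee_rot"],t=o["tool_pos"])
M=toolM(axes(-1.25),1,np.radians(45));
for t in([.43,.09,.26],[.41,.14,.25],[.43,.03,.25],[.45,0.08,.25]): print(t,projc(camw(M,np.array(t)),[WC]),np.round(ik(M,t),2),marg(ik(M,t)))
E
```

```text
[0.43, 0.09, 0.26] [[325.98971751 241.83399431]] [ 0.08 -0.17  1.51  0.    1.8  -0.24] 0.5943377156445269
[0.41, 0.14, 0.25] [[328.73893796 290.89187651]] [ 0.2  -0.18  1.54  0.    1.78 -0.12] 0.5800562551649076
[0.43, 0.03, 0.25] [[345.01749489 191.03030219]] [-0.06 -0.18  1.54  0.    1.78 -0.38] 0.575050466353366
[0.45, 0.08, 0.25] [[311.41560269 229.89366787]] [ 0.05 -0.13  1.49  0.    1.78 -0.27] 0.634043797373675
```

```bash
python3 - <<'E'
from plan import *
M=toolM(axes(-1.25),1,np.radians(45))
plan(M,[.43,.04,.25],18)
E
```

```text
dp [[-9, 4, -9], [-10, 2, -9], [-10, 1, -8], [-11, -1, -7], [-11, -2, -7], [-11, -4, -6], [-10, -6, -5], [-10, -7, -5], [-9, -9, -4], [-8, -10, -3], [-7, -11, -3], [-5, -12, -2], [-4, -12, -2], [-2, -13, -2], [0, -13, -2], [2, -13, -2], [3, -12, -2], [5, -12, -2]]
rot [0.007, -0.06, -0.145] deg/row 9.0 mm/row 13.0
margins [0.21, 0.18, 0.14, 0.12, 0.1, 0.09, 0.09, 0.11, 0.13, 0.16, 0.2, 0.25, 0.3, 0.35, 0.41, 0.46, 0.52, 0.58]
end q [-0.04, -0.18, 1.54, 0.0, 1.78, -0.36] maxstep [0.04, 0.06, 0.05, 0.08, 0.05, 0.21]
```

```bash
python3 -m handwheel '{"delta_pos":[[-10,4,-10],[-11,2,-10],[-12,1,-9],[-12,-1,-8],[-12,-3,-7],[-12,-5,-6],[-12,-7,-6],[-11,-9,-5]],"rotation":[[0.008,-0.067,-0.163],[0.008,-0.067,-0.163],[0.008,-0.067,-0.163],[0.008,-0.067,-0.163],[0.008,-0.067,-0.163],[0.008,-0.067,-0.163],[0.008,-0.067,-0.163],[0.008,-0.067,-0.163]],"claw":[-1,-1,-1,-1,-1,-1,-1,-1]}'
python3 -m handwheel '{"delta_pos":[[-10,-10,-4],[-8,-12,-3],[-6,-13,-3],[-4,-14,-2],[-2,-14,-2],[1,-14,-2],[3,-14,-2],[5,-13,-2]],"rotation":[[0.008,-0.067,-0.163],[0.008,-0.067,-0.163],[0.008,-0.067,-0.163],[0.008,-0.067,-0.163],[0.008,-0.067,-0.163],[0.008,-0.067,-0.163],[0.008,-0.067,-0.163],[0.008,-0.067,-0.163]],"claw":[-1,-1,-1,-1,-1,-1,-1,-1]}'
python3 st.py
python3 - <<'E'
from bench import robot
import cv2,numpy as np
s=robot.snapshot("wrist"); cv2.imwrite(f"pics/wrist2.png",s["color"][:,:,::-1])
np.savez(f"pics/wrist2.npz",**s)
E
```

```text
time: 5.2
tool_pos: [0.4015, -0.0705, 0.2292]
ee_rot: [-2.869, -0.436, -1.065]
wrist_force: [-1.2, 0.0, -0.4]
width: 0.0941
time: 6.2
tool_pos: [0.4223, 0.0422, 0.2447]
ee_rot: [3.129, 0.003, 0.326]
wrist_force: [-0.6, 0.4, -0.4]
width: 0.0937
[-0.023, -0.2, 1.567, -0.013, 1.773, -0.352] [0.4223, 0.0422, 0.2447] [3.129, 0.003, 0.326] 3.3306690738754696e-16
```

View pics/wrist2.png

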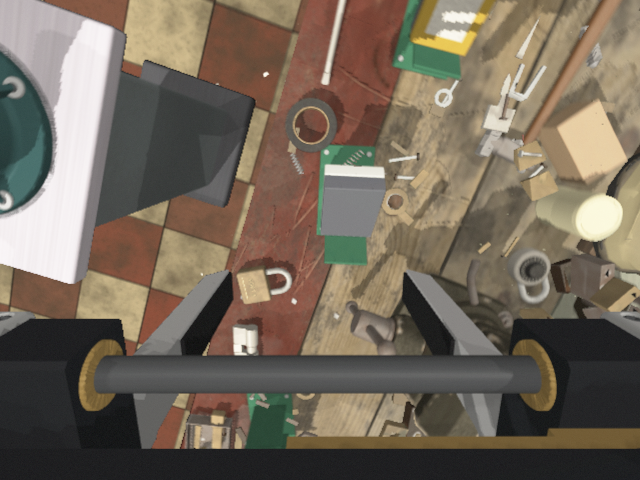

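```bash
python3 - <<'E'
import cv2,numpy as np
x,y,w,h,k=308,140,90,130,6
a=cv2.imread("pics/wrist2.png")[y:y+h,x:x+w]; a=cv2.resize(a,None,fx=k,fy=k,interpolation=cv2.INTER_NEAREST)
cv2.imwrite("pics/z2.png",a[:600])
E
```

```text
(no output)
```

View pics/z2.png

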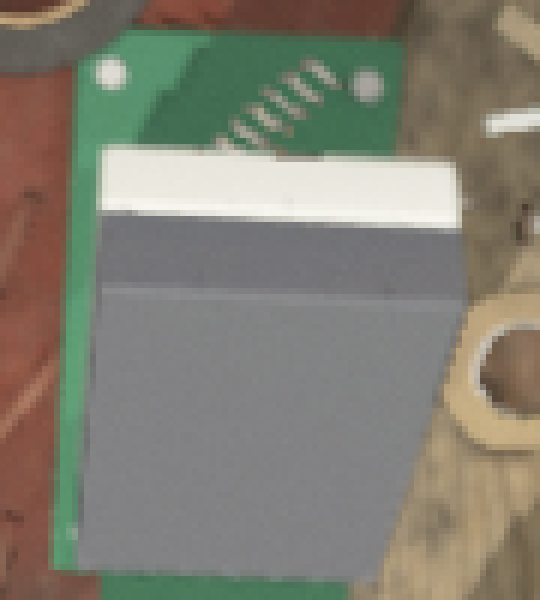

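```bash
python3 - <<'E'
from ik import *
W=[("wrist2",(308+u/6,140+v/6),(x,y,z)) for (u,v),x,y,z in [((100,147),-42,-28,-14.5),((458,162),-42,28,-14.5),((101,213),-42,-28,-1.5),((461,229),-42,28,-1.5),((98,285),-42,-28,14.5),((467,303),-42,28,14.5),((78,570),42,-28,14.5),((375,583),42,28,14.5)]]
W2=W+[("scene0",p,(x,y,z)) for p,x,y,z in [((306.5,283.5),-42,28,-1.5),((333,291.5),-42,-28,-1.5),((305.5,289.5),-42,28,-14.5),((331,298.5),-42,-28,-14.5)]]
for o in(W,W2):
  o=[(n,p,np.array(L)/1000) for n,p,L in o]
  for t in(False,True):
    x,r=fit(o,[.45,0,.07,-1.3],t);print(np.round(x,4),np.round(r,1).tolist())
E
```

```text
[ 0.4473  0.0672  0.0663 -1.2895] [[0.5, -0.3], [-0.5, -0.1], [0.0, -0.7], [-0.1, -0.6], [0.1, 1.0], [-0.1, 0.8], [-0.1, 0.0], [0.2, 0.1]]
[ 0.4473  0.0672  0.066  -1.2897  0.7829] [[0.5, -0.3], [-0.5, -0.1], [0.0, -0.7], [-0.2, -0.6], [0.1, 0.9], [-0.1, 0.7], [-0.1, 0.1], [0.2, 0.2]]
[ 0.447   0.0675  0.0697 -1.2924] [[0.5, -0.6], [0.1, -0.2], [0.0, -0.9], [0.5, -0.6], [0.1, 0.9], [0.5, 0.9], [-0.3, 0.4], [0.4, 0.6], [1.9, 0.3], [1.5, 1.0], [1.1, 0.5], [1.7, 0.3]]
[ 0.447   0.0677  0.0697 -1.2917  0.7937] [[0.5, -0.6], [0.2, -0.2], [-0.0, -0.8], [0.5, -0.5], [0.0, 1.1], [0.5, 1.1], [-0.3, 0.1], [0.4, 0.2], [1.9, 0.2], [1.5, 0.9], [1.1, 0.4], [1.7, 0.1]]
```

```bash
sed -i 's/^BC=.*/BC=np.array([.4607,-.286,.0675]);BA=axes(-1.185)/; s/^WC=.*/WC=np.array([.4472,.0674,.0675]);WA=axes(-1.291)/; s/A@\[xg,0,.0015\]/A@[xg,0,.001]/' ik.py
python3 - <<'E'
from plan import *
for th in(14,16,18,20): 
    t=np.radians(th);M=toolM(SA,1,t);print(th,[round(float(marg(ik(M,tcp(SC,SA,M,xg,b)))),3) for xg in(-.01,-.005,0) for b in(0,.06)])
th=np.radians(16)
M=toolM(BA,1,th)
for b in (.11,.03,0): print(np.round(tcp(BC,BA,M,-.004,b),3),np.round(ik(M,tcp(BC,BA,M,-.004,b)),2))
c=plan(M,tcp(BC,BA,M,-.004,.12),8)
plan(M,tcp(BC,BA,M,-.004,.0),6,c)
E
```

```text
14 [0.012, 0.002, 0.015, 0.005, 0.018, 0.008]
16 [0.034, 0.023, 0.037, 0.026, 0.041, 0.03]
18 [0.055, 0.044, 0.059, 0.047, 0.062, 0.051]
20 [0.065, 0.064, 0.062, 0.068, 0.059, 0.072]
[ 0.443 -0.243  0.151] [-0.37 -0.24  1.87 -0.39  1.18 -0.66]
[ 0.458 -0.279  0.081] [-0.44 -0.13  1.92 -0.4   1.   -0.66]
[ 0.463 -0.293  0.054] [-0.46 -0.07  1.93 -0.41  0.93 -0.66]
dp [[-9, 34, 11], [-10, 33, 13], [-10, 32, 15], [-10, 31, 17], [-10, 30, 19], [-11, 29, 21], [-11, 27, 22], [-11, 26, 24]]
rot [-0.062, 0.002, -0.007] deg/row 3.6 mm/row 36.0
margins [0.55, 0.53, 0.52, 0.51, 0.5, 0.5, 0.5, 0.5]
end q [-0.36, -0.26, 1.87, -0.39, 1.2, -0.66] maxstep [0.05, 0.01, 0.04, 0.05, 0.1, 0.05]
dp [[0, 0, 20], [0, 0, 20], [0, 0, 20], [0, 0, 20], [0, 0, 20], [0, 0, 20]]
rot [0.0, -0.0, -0.0] deg/row 0.0 mm/row 19.0
margins [0.53, 0.56, 0.59, 0.62, 0.62, 0.62]
end q [-0.46, -0.07, 1.93, -0.41, 0.93, -0.66] maxstep [0.02, 0.04, 0.01, 0.01, 0.04, 0.0]
```

```bash
python3 -m handwheel '{"delta_pos":[[-9,34,11],[-10,33,13],[-10,32,15],[-10,31,17],[-10,30,19],[-11,29,21],[-11,27,22],[-11,26,24]],"rotation":[[-0.058,0.002,-0.007],[-0.058,0.002,-0.007],[-0.058,0.002,-0.007],[-0.058,0.002,-0.007],[-0.058,0.002,-0.007],[-0.058,0.002,-0.007],[-0.058,0.002,-0.007],[-0.058,0.002,-0.007]],"claw":[-1,-1,-1,-1,-1,-1,-1,-1]}'
python3 - <<'E'
from plan import *
s=robot.snapshot("wrist"); cv2.imwrite(f"pics/wrist3.png",s["color"][:,:,::-1])
np.savez(f"pics/wrist3.npz",**s)
M=toolM(BA,1,np.radians(18))
plan(M,tcp(BC,BA,M,-.004,.0),7)
E
```

```text
time: 7.25
tool_pos: [0.4357, -0.2409, 0.1561]
ee_rot: [2.661, -0.0, 0.377]
wrist_force: [0.5, 0.4, -0.3]
width: 0.094
dp [[1, 1, 16], [1, 1, 16], [1, 1, 16], [1, 1, 16], [1, 1, 16], [1, 1, 16], [1, 1, 16]]
rot [0.001, 0.001, -0.001] deg/row 0.1 mm/row 16.0
margins [0.53, 0.55, 0.58, 0.61, 0.64, 0.64, 0.64]
end q [-0.48, -0.06, 1.91, -0.37, 0.96, -0.7] maxstep [0.01, 0.03, 0.01, 0.0, 0.04, 0.0]
```

View pics/wrist3.png

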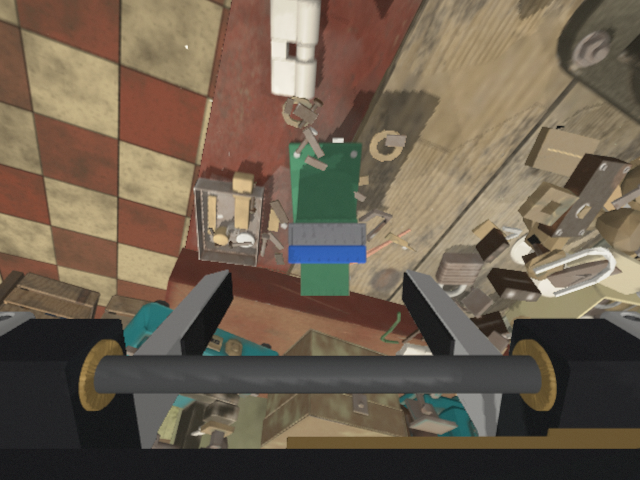

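```bash
python3 - <<'E'
from plan import *
for L in([-42,-28,14.5],[-42,28,14.5],[-42,-28,1.5],[-42,28,1.5],[-42,-28,-14.5],[-42,28,-14.5]): print(L,proj("wrist3",BC+BA@np.array(L)/1e3).round(1))
M=toolM(BA,1,np.radians(18))
o=robot.get_obs();print(rot(o["ee_rot"]).T@(tcp(BC,BA,M,-.004,0)-o["tool_pos"]))
x,y,w,h,k=270,205,115,75,6
a=cv2.imread("pics/wrist3.png")[y:y+h,x:x+w]; cv2.imwrite("pics/z3.png",cv2.resize(a,None,fx=k,fy=k,interpolation=cv2.INTER_NEAREST))
E
```

```text
[-42, -28, 14.5] [[288.8 261.7]]
[-42, 28, 14.5] [[366.8 261.2]]
[-42, -28, 1.5] [[288.7 243.6]]
[-42, 28, 1.5] [[366.5 243.1]]
[-42, -28, -14.5] [[288.7 221.5]]
[-42, 28, -14.5] [[366.3 221. ]]
[0.00977027 0.00472667 0.11415573]
```

View pics/z3.png

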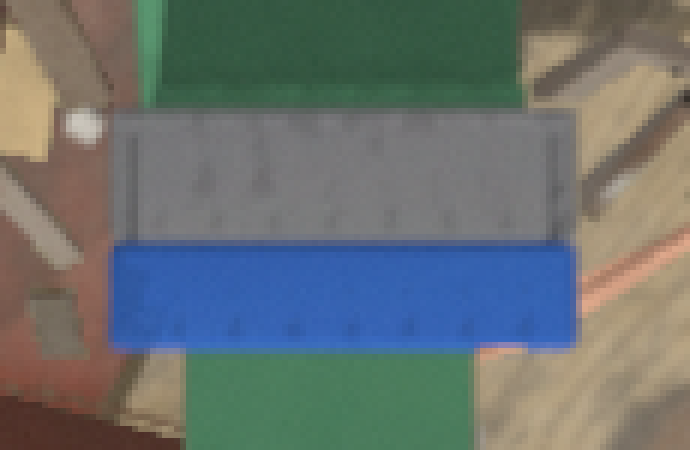

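```bash
python3 -m handwheel '{"delta_pos":[[3,2,15],[3,2,15],[2.5,2,15],[0,0,15],[0,0,18],[0,0,18],[0,0,18],[0,0,0]],"rotation":[[0,0,0],[0,0,0],[0,0,0],[0,0,0],[0,0,0],[0,0,0],[0,0,0],[0,0,0]],"claw":[-1,-1,-1,-1,-1,-1,-1,-1]}'
python3 - <<'E'
from plan import *
s=robot.snapshot("wrist"); cv2.imwrite(f"pics/wrist4.png",s["color"][:,:,::-1])
np.savez(f"pics/wrist4.npz",**s)
M=toolM(BA,1,np.radians(18))
o=robot.get_obs();print(rot(o["ee_rot"]).T@(tcp(BC,BA,M,-.004,0)-o["tool_pos"]))
E
```

```text
time: 8.3
tool_pos: [0.4623, -0.2887, 0.0523]
ee_rot: [2.67, 0.006, 0.378]
wrist_force: [-0.6, -0.2, -0.6]
width: 0.0941
[-0.00096037  0.00298624  0.00090772]
```

View pics/wrist4.png

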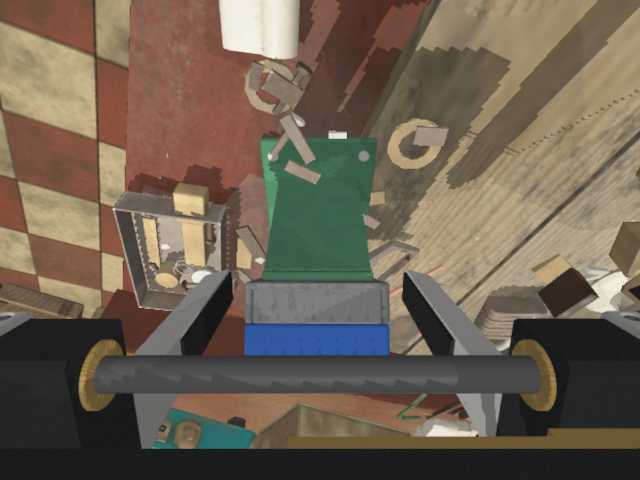

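```bash
python3 -m handwheel '{"delta_pos":[[0,4,0],[0,0,0],[0,0,0],[0,0,0],[0,0,0],[0,0,0],[0,0,0],[0,0,0]],"rotation":[[0,0,0],[0,0,0],[0,0,0],[0,0,0],[0,0,0],[0,0,0],[0,0,0],[0,0,0]],"claw":[-1,-1,1,1,1,1,1,1]}'
python3 - <<'E'
from plan import *
s=robot.snapshot("wrist"); cv2.imwrite(f"pics/wrist5.png",s["color"][:,:,::-1])
np.savez(f"pics/wrist5.npz",**s)
M=toolM(BA,1,np.radians(18))
o=robot.get_obs();print(o["width"],o["wrist_force"],rot(o["ee_rot"]).T@(tcp(BC,BA,M,-.004,0)-o["tool_pos"]))
E
```

```text
time: 9.35
tool_pos: [0.4644, -0.2924, 0.0565]
ee_rot: [2.667, 0.004, 0.379]
wrist_force: [-1.4, 0.6, 1.9]
width: 0.056
0.05579125829169577 [-1.35199293  1.16582961  0.85474372] [-0.00109912 -0.00179109  0.00179605]
```

View pics/wrist5.png

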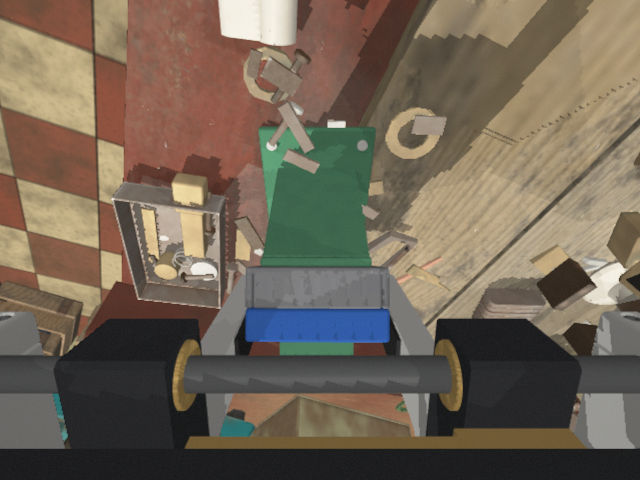

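```bash
python3 - <<'E'
from plan import *
o=robot.get_obs();M=rot(o["ee_rot"]);np.savez("grasp.npz",M=M,t=o["tool_pos"])
print("up in tool",M.T@[0,0,1],"uphill horizontal",M.T@np.r_[-BA[:2,0]/np.hypot(*BA[:2,0]),0])
E
```

```text
up in tool [-0.00415048  0.45697334 -0.88947071] uphill horizontal [-0.00701461 -0.88946979 -0.45694014]
```

```bash
python3 -m handwheel '{"delta_pos":[[0,3,-7],[0,6,-12],[0,9,-18],[0,10,-20],[0,10,-20],[0,10,-20],[0,10,-20],[0,5,-10]],"rotation":[[0,0,0],[0,0,0],[0,0,0],[0,0,0],[0,0,0],[0,0,0],[0,0,0],[0,0,0]],"claw":[1,1,1,1,1,1,1,1]}'
python3 - <<'E'
from plan import *
s=robot.snapshot("wrist"); cv2.imwrite(f"pics/wrist6.png",s["color"][:,:,::-1]); np.savez(f"pics/wrist6.npz",**s)
s=robot.snapshot("scene"); cv2.imwrite(f"pics/scene6.png",s["color"][:,:,::-1]); np.savez(f"pics/scene6.npz",**s)
a=cv2.imread("pics/scene6.png")[120:280,330:490]; b=cv2.imread("pics/wrist6.png")[200:360,200:440]
cv2.imwrite("pics/z6.png",np.hstack([cv2.resize(a,(480,480)),cv2.resize(b,(320,213)).repeat(1,0) if 0 else cv2.copyMakeBorder(cv2.resize(b,(320,213)),0,267,0,0,0)]))
E
```

```text
time: 10.4
tool_pos: [0.4652, -0.2904, 0.201]
ee_rot: [2.664, 0.001, 0.379]
wrist_force: [0.5, -0.3, -1.1]
width: 0.0559
```

View pics/z6.png

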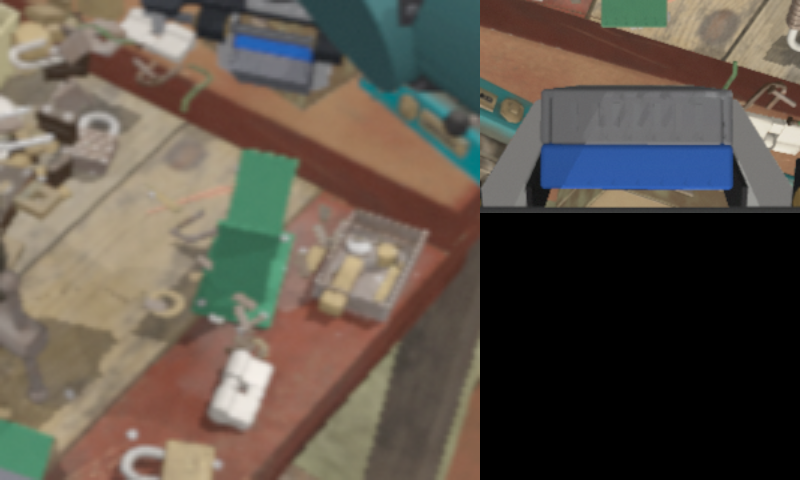

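```bash
python3 - <<'E'
import cv2
a=cv2.imread("pics/wrist6.png")[255:350,235:400]; cv2.imwrite("pics/z6b.png",cv2.resize(a,None,fx=4.8,fy=4.8,interpolation=cv2.INTER_NEAREST))
E
cat >> plan.py <<'E'
def target(up=0,back=0,lat=0):
    g=np.load("grasp.npz");Ri=BA.T@g["M"];ti=BA.T@(g["t"]-BC)
    return SA@Ri, SC+WA@[-back,lat,up]+SA@ti
E
python3 - <<'E'
from plan import *
for up,b in((0,0),(.04,.0),(.06,.02),(.1,.0)):
    M,t=target(up,b);k=ik(M,t);print(up,b,np.round(t,3),np.round(k,3),round(float(marg(k)),3))
M,t=target(.06,.02);o=robot.get_obs();M0=rot(o["ee_rot"]);print("rv",R.from_matrix(M0.T@M).as_rotvec())
E
```

```text
0 0 [0.455 0.037 0.081] [ 0.628  0.265  1.848 -0.995  1.59  -2.503] 0.067
0.04 0.0 [0.463 0.01  0.109] [ 0.573  0.196  1.863 -1.023  1.578 -2.575] -0.005
0.06 0.02 [0.463 0.01  0.137] [ 0.573  0.152  1.844 -1.024  1.61  -2.627] -0.057
0.1 0.0 [ 0.474 -0.031  0.151] [ 0.486  0.1    1.87  -1.059  1.555 -2.69 ] -0.12
rv [ 0.09463777 -0.93434187 -2.92138228]
```

View pics/z6b.png

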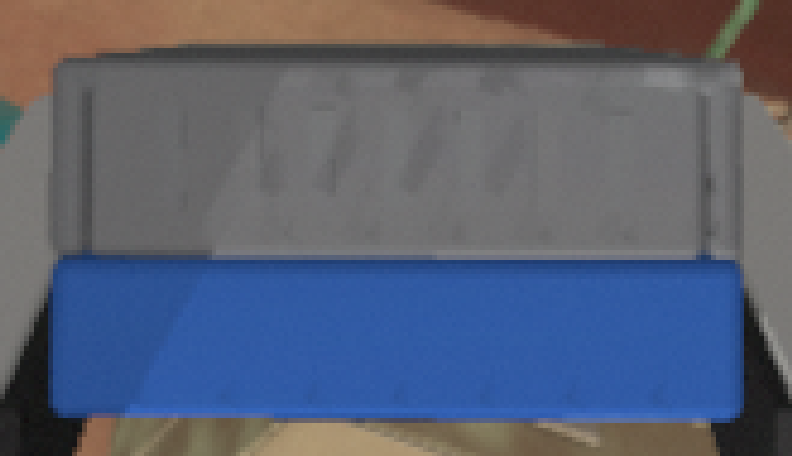

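```bash
python3 - <<'E'
from plan import *
pk=[((245.4,341.5),-42,-28,14.5),((389.6,342),-42,28,14.5),((246,308.7),-42,-28,1.5),((389.2,308.7),-42,28,1.5),((247,267.5),-42,-28,-14.5),((389,267.5),-42,28,-14.5)]
ob=[("wrist6",p,np.array(L)/1e3) for p,*L in pk]
o=robot.get_obs();M=rot(o["ee_rot"]);t=np.array(o["tool_pos"])
g=np.load("grasp.npz")
print("box in tool by stand fit",g["M"].T@(BC-g["t"]))
A0=M@g["M"].T@BA
for tilt in(False,True):
    x,r=fit(ob,[.46,-.28,.22,-1.2],tilt);print(np.round(x,4),np.round(r,1).tolist());print("box in tool",M.T@(x[:3]-t))
    A=axes(x[3],x[4] if tilt else np.pi/4); print("tool z in box",A.T@M[:,2], "grasp pt in box",A.T@(t-.019*M[:,2]-x[:3]))
print("grasp in box by stand",BA.T@(g["t"]-.019*g["M"][:,2]-BC))
for n in(1,2,3,6):
    pass
s=np.load("pics/wrist6.npz");print("cam in tool",M.T@(s["eye"]-t))
E
```

```text
box in tool by stand fit [-0.00120034 -0.00145614 -0.01308932]
[ 0.4613 -0.2838  0.213  -1.1924] [[0.3, 0.5], [-0.1, 0.2], [0.2, -0.4], [0.0, -0.1], [-0.3, -0.2], [-0.1, 0.1]]
box in tool [-0.00117489 -0.00117281 -0.01458072]
tool z in box [ 9.52947425e-01 -6.59347780e-04 -3.03134903e-01] grasp pt in box [-0.00385551  0.00117919  0.00245569]
[ 0.4613 -0.2836  0.2128 -1.1924  0.7898] [[0.4, 0.4], [-0.1, 0.2], [0.2, -0.4], [0.0, -0.1], [-0.4, -0.2], [-0.1, 0.1]]
box in tool [-0.00117447 -0.00134913 -0.01453983]
tool z in box [ 9.54259910e-01 -6.64136227e-04 -2.98977564e-01] grasp pt in box [-0.00385247  0.00117903  0.00261936]
grasp in box by stand [-0.00517251  0.00123474  0.00319654]
cam in tool [-0.00127318 -0.07287583 -0.1796629 ]
```

```bash
sed -i 's/^WC=.*/WC=np.array([.4485,.068,.0675]);WA=axes(-1.291)/' ik.py
cat >> plan.py <<'E'
def target(up=0,back=0,lat=0,roll=0,th=17.6):
    M=toolM(SA,1,np.radians(th))@R.from_rotvec([0,0,np.radians(roll)]).as_matrix()
    return M, SC+WA@[-back,lat,up]-M@np.array([0,-.0013,-.0138])
E
python3 - <<'E'
from plan import *
for up,b,rl in((0,0,0),(.005,.005,0),(.01,.01,0),(.01,.03,0),(.03,.03,0),(.03,.03,8),(.05,.05,0),(.05,.05,10),(.08,.08,10),(.08,.08,15)):
    M,t=target(up,b,0,rl);k=ik(M,t);print(up,b,rl,np.round(t,3),np.round(k,3),round(float(marg(k)),3))
E
```

```text
0 0 0 [0.457 0.037 0.081] [ 0.623  0.271  1.838 -0.99   1.591 -2.513] 0.057
0.005 0.005 0 [0.457 0.037 0.088] [ 0.623  0.259  1.835 -0.991  1.6   -2.526] 0.044
0.01 0.01 0 [0.457 0.037 0.095] [ 0.623  0.247  1.831 -0.991  1.608 -2.538] 0.032
0.01 0.03 0 [0.453 0.051 0.109] [ 0.649  0.238  1.808 -0.98   1.646 -2.553] 0.017
0.03 0.03 0 [0.457 0.037 0.123] [ 0.623  0.204  1.815 -0.994  1.641 -2.588] -0.018
0.03 0.03 8 [0.458 0.037 0.123] [ 0.623  0.204  1.815 -0.994  1.641 -2.449] 0.086
0.05 0.05 0 [0.457 0.037 0.151] [ 0.623  0.164  1.795 -0.998  1.673 -2.639] -0.069
0.05 0.05 10 [0.458 0.037 0.151] [ 0.623  0.164  1.795 -0.998  1.673 -2.465] 0.082
0.08 0.08 10 [0.458 0.037 0.194] [ 0.623  0.111  1.758 -1.008  1.721 -2.541] 0.029
0.08 0.08 15 [0.458 0.037 0.194] [ 0.623  0.111  1.758 -1.008  1.721 -2.454] 0.072
```

```bash
python3 - <<'E'
from plan import *
o=robot.get_obs();M0=rot(o["ee_rot"]);t0=np.array(o["tool_pos"])
M,t=target(.08,.08,0,15);rv=R.from_matrix(M0.T@M).as_rotvec();print(rv,np.linalg.norm(rv))
if rv[2]>0: rv=rv*(1-2*np.pi/np.linalg.norm(rv))
print(rv)
c=(M0,t0)
for f,p in((1/3,[.46,-.21,.30]),(2/3,[.455,-.08,.30]),(1,t)):
    c=plan(M0@R.from_rotvec(rv*f).as_matrix(),p,8,c,rv/3); print(c[0][:,2])
E
```

```text
[-0.01447493 -0.86963143 -2.6838762 ] 2.821286900206817
[-0.01447493 -0.86963143 -2.6838762 ]
dp [[3, -3, -15], [3, -2, -16], [3, -2, -16], [2, -2, -16], [2, -2, -16], [1, -1, -16], [1, -1, -16], [1, -1, -16]]
rot [-0.001, -0.036, -0.112] deg/row 6.7 mm/row 16.0
margins [0.6, 0.61, 0.62, 0.59, 0.55, 0.51, 0.47, 0.43]
end q [-0.12, -0.1, 1.51, -0.65, 1.65, -1.42] maxstep [0.04, 0.01, 0.03, 0.04, 0.06, 0.09]
[-0.02592043 -0.60470376 -0.79602858]
dp [[12, -5, -10], [12, -4, -10], [12, -2, -11], [12, -1, -11], [11, 0, -12], [11, 1, -12], [10, 3, -12], [9, 4, -13]]
rot [-0.001, -0.036, -0.112] deg/row 6.7 mm/row 16.0
margins [0.39, 0.35, 0.32, 0.28, 0.25, 0.22, 0.19, 0.17]
end q [0.3, -0.02, 1.58, -0.91, 1.82, -1.96] maxstep [0.05, 0.01, 0.01, 0.04, 0.02, 0.07]
[ 0.00898053 -0.80024589 -0.59960476]
dp [[16, 11, -4], [15, 12, -4], [13, 14, -5], [11, 15, -5], [9, 16, -6], [7, 17, -6], [5, 18, -6], [3, 19, -6]]
rot [-0.001, -0.036, -0.112] deg/row 6.7 mm/row 19.0
margins [0.15, 0.13, 0.12, 0.11, 0.1, 0.09, 0.08, 0.07]
end q [0.62, 0.11, 1.76, -1.01, 1.72, -2.45] maxstep [0.04, 0.02, 0.03, 0.02, 0.02, 0.07]
[ 0.24517901 -0.85328976 -0.46019978]
```

```bash
python3 -m handwheel '{"delta_pos":[[3,-3,-15],[3,-2,-16],[3,-2,-16],[2,-2,-16],[2,-2,-16],[1,-1,-16],[1,-1,-16],[1,-1,-16]],"rotation":[[-0.001,-0.036,-0.112],[-0.001,-0.036,-0.112],[-0.001,-0.036,-0.112],[-0.001,-0.036,-0.112],[-0.001,-0.036,-0.112],[-0.001,-0.036,-0.112],[-0.001,-0.036,-0.112],[-0.001,-0.036,-0.112]],"claw":[1,1,1,1,1,1,1,1]}'
python3 -m handwheel '{"delta_pos":[[12,-5,-10],[12,-4,-10],[12,-2,-11],[12,-1,-11],[11,0,-12],[11,1,-12],[10,3,-12],[9,4,-13]],"rotation":[[-0.001,-0.036,-0.112],[-0.001,-0.036,-0.112],[-0.001,-0.036,-0.112],[-0.001,-0.036,-0.112],[-0.001,-0.036,-0.112],[-0.001,-0.036,-0.112],[-0.001,-0.036,-0.112],[-0.001,-0.036,-0.112]],"claw":[1,1,1,1,1,1,1,1]}'
python3 -m handwheel '{"delta_pos":[[16,11,-4],[15,12,-4],[13,14,-5],[11,15,-5],[9,16,-6],[7,17,-6],[5,18,-6],[3,19,-6]],"rotation":[[-0.001,-0.036,-0.112],[-0.001,-0.036,-0.112],[-0.001,-0.036,-0.112],[-0.001,-0.036,-0.112],[-0.001,-0.036,-0.112],[-0.001,-0.036,-0.112],[-0.001,-0.036,-0.112],[-0.001,-0.036,-0.112]],"claw":[1,1,1,1,1,1,1,1]}'
python3 - <<'E'
from plan import *
for n in("wrist","scene"):
    s=robot.snapshot(n); cv2.imwrite(f"pics/{n}7.png",s["color"][:,:,::-1]); np.savez(f"pics/{n}7.npz",**s)
o=robot.get_obs();print(o["joint_positions"].round(3) if hasattr(o["joint_positions"],"round") else o["joint_positions"])
M,t=target(.03,.03,0,0);plan(M,t,4)
E
```

```text
time: 11.5
tool_pos: [0.4603, -0.2089, 0.2978]
ee_rot: [2.92, 0.616, 1.155]
wrist_force: [0.7, -0.2, -1.2]
width: 0.0555
time: 12.5
tool_pos: [0.456, -0.0788, 0.2986]
ee_rot: [-2.529, 0.745, 2.391]
wrist_force: [0.5, -0.7, -1.6]
width: 0.0557
time: 13.5
tool_pos: [0.4583, 0.038, 0.1937]
ee_rot: [-2.07, 0.227, -2.976]
wrist_force: [0.2, -0.5, -1.4]
width: 0.0557
[ 0.623  0.107  1.762 -1.004  1.714 -2.462]
dp [[4, 15, 8], [3, 15, 8], [2, 15, 8], [1, 15, 8]]
rot [0.002, 0.001, -0.063] deg/row 3.6 mm/row 17.0
margins [0.08, 0.04, 0.01, -0.02]
end q [0.62, 0.2, 1.82, -0.99, 1.64, -2.59] maxstep [0.0, 0.03, 0.01, 0.0, 0.02, 0.03]
```

View pics/wrist7.png

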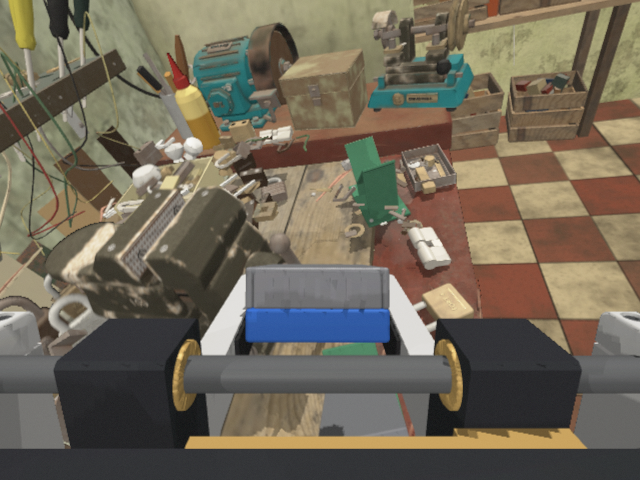

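View pics/scene7.png

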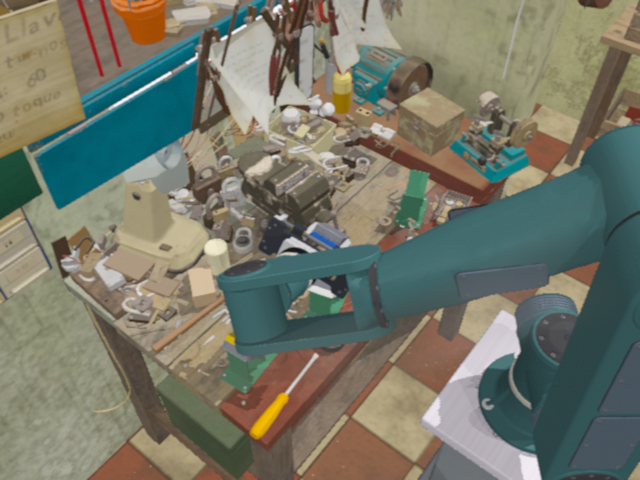

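```bash
python3 - <<'E'
from plan import *
c=plan(*target(.03,.03,0,6),5)
c=plan(*target(.012,.012,0,1),3,c)
c=plan(*target(.004,.004,0,0),4,c)
E
```

```text
dp [[3, 12, 7], [3, 12, 7], [2, 12, 7], [2, 12, 7], [2, 12, 7]]
rot [0.002, 0.001, -0.03] deg/row 1.7 mm/row 13.0
margins [0.08, 0.08, 0.08, 0.08, 0.09]
end q [0.62, 0.2, 1.81, -0.99, 1.64, -2.48] maxstep [0.0, 0.02, 0.01, 0.0, 0.01, 0.0]
dp [[1, 7, 4], [1, 8, 4], [0, 8, 4]]
rot [-0.0, 0.0, -0.029] deg/row 1.7 mm/row 8.0
margins [0.07, 0.06, 0.04]
end q [0.62, 0.24, 1.83, -0.99, 1.61, -2.53] maxstep [0.0, 0.01, 0.0, 0.0, 0.01, 0.01]
dp [[0, 3, 1], [0, 3, 1], [0, 3, 1], [0, 3, 1]]
rot [-0.0, -0.0, -0.004] deg/row 0.2 mm/row 2.0
margins [0.04, 0.05, 0.05, 0.05]
end q [0.62, 0.26, 1.84, -0.99, 1.6, -2.52] maxstep [0.0, 0.0, 0.0, 0.0, 0.0, 0.0]
```

```bash
python3 -m handwheel '{"delta_pos":[[3,12,7],[3,12,7],[2,12,7],[2,12,7],[2,12,7],[1,7,4],[1,8,4],[0,8,4]],"rotation":[[0.002,0.001,-0.03],[0.002,0.001,-0.03],[0.002,0.001,-0.03],[0.002,0.001,-0.03],[0.002,0.001,-0.03],[0,0,-0.029],[0,0,-0.029],[0,0,-0.029]],"claw":[1,1,1,1,1,1,1,1]}'
python3 - <<'E'
from plan import *
for n in("wrist","scene","top"):
    s=robot.snapshot(n); cv2.imwrite(f"pics/{n}8.png",s["color"][:,:,::-1]); np.savez(f"pics/{n}8.npz",**s)
c=plan(*target(.003,.003,0,0),4)
a=cv2.imread("pics/scene8.png")[200:360,250:410];b=cv2.imread("pics/top8.png")[200:320,240:360]
cv2.imwrite("pics/z8.png",np.hstack([cv2.resize(a,(400,400)),cv2.resize(b,(400,400))]))
E
```

```text
time: 14.6
tool_pos: [0.4595, 0.0348, 0.0986]
ee_rot: [-2.047, 0.018, -2.872]
wrist_force: [0.9, 1.1, -0.2]
width: 0.0557
dp [[0, 3, 1], [0, 3, 1], [0, 3, 1], [0, 3, 1]]
rot [-0.001, -0.0, -0.005] deg/row 0.3 mm/row 3.0
margins [0.05, 0.05, 0.05, 0.05]
end q [0.62, 0.26, 1.84, -0.99, 1.6, -2.52] maxstep [0.0, 0.01, 0.0, 0.0, 0.0, 0.0]
```

View pics/z8.png

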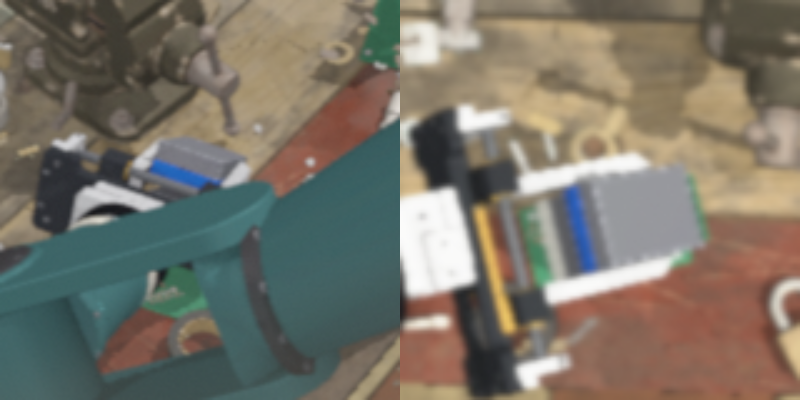

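View pics/wrist8.png

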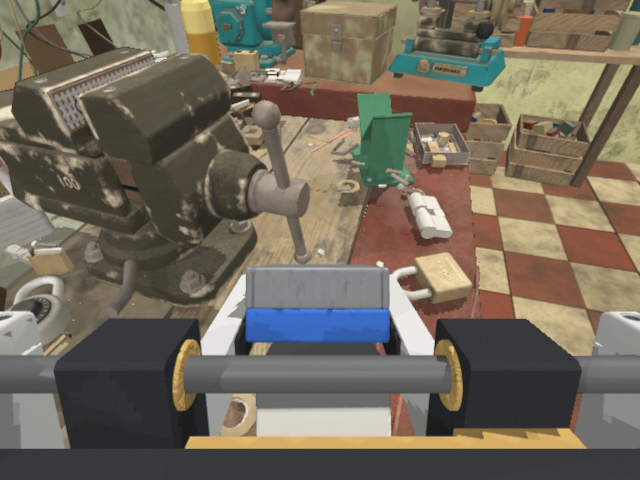

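```bash
python3 - <<'E'
from plan import *
a=cv2.imread("pics/wrist8.png")[255:445,225:420]; cv2.imwrite("pics/z8b.png",cv2.resize(a,None,fx=3.1,fy=3.1,interpolation=cv2.INTER_CUBIC))
for L in([-42,28,14.5],[-42,-28,14.5],[-42,28,-1.5],[-42,-28,-1.5],[-42,28,-14.5],[-42,-28,-14.5]): print(L,proj("wrist8",WC+WA@np.array(L)/1e3).round(1))
o=robot.get_obs();M=rot(o["ee_rot"]);C=np.array(o["tool_pos"])+M@[0,-.0013,-.0138]
A=toolM(np.eye(3),1,np.radians(17.6)).T  # box axes from tool
Bx=M@toolM(np.eye(3),1,np.radians(17.6)).T
print("held box rel stack_place in stack axes mm",(WA.T@(C-SC)*1e3).round(1)); print(np.round(WA.T@Bx,3))
E
```

```text
[-42, 28, 14.5] [[251.9 373.3]]
[-42, -28, 14.5] [[385.6 370.9]]
[-42, 28, -1.5] [[252.3 412.4]]
[-42, -28, -1.5] [[386.7 410.1]]
[-42, 28, -14.5] [[252.6 444.5]]
[-42, -28, -14.5] [[387.7 442.3]]
held box rel stack_place in stack axes mm [-10.8   1.1  14.8]
[[ 1.     0.006  0.003]
 [ 0.006 -1.     0.021]
 [ 0.003 -0.021 -1.   ]]
```

View pics/z8b.png

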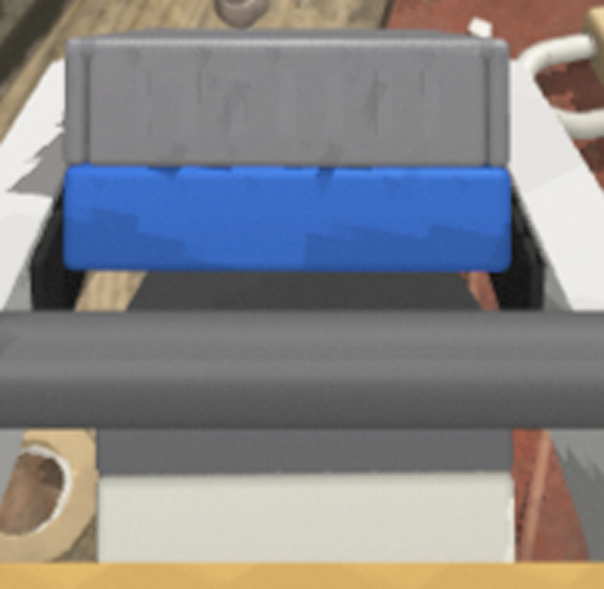

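```bash
python3 -m handwheel '{"delta_pos":[[1.3,2,0.7],[1.3,2,0.7],[0,2,0.7],[0,2,0.7],[0,2,0.7],[0,1.5,0],[0,0,0],[0,0,0]],"rotation":[[0,0,-0.005],[0,0,-0.005],[0,0,-0.005],[0,0,-0.005],[0,0,0],[0,0,0],[0,0,0],[0,0,0]],"claw":[1,1,1,1,1,1,1,1]}'
cat > chk.py <<'E'
from plan import *
import sys
n=sys.argv[1]
s=robot.snapshot("wrist"); cv2.imwrite(f"pics/wrist{n}.png",s["color"][:,:,::-1]); np.savez(f"pics/wrist{n}.npz",**s)
a=s["color"][255:445,225:420,::-1]; cv2.imwrite(f"pics/z{n}.png",cv2.resize(a,None,fx=3.1,fy=3.1,interpolation=cv2.INTER_CUBIC))
o=robot.get_obs();M=rot(o["ee_rot"]);C=np.array(o["tool_pos"])+M@[0,-.0013,-.0138]
Bx=M@toolM(np.eye(3),1,np.radians(17.6)).T
print(o["wrist_force"],np.round(o["joint_positions"],3))
print("held rel stack mm",(WA.T@(C-SC)*1e3).round(1)); print(np.round(WA.T@Bx,3).tolist())
E
python3 chk.py 9
```

```text
time: 15.75
tool_pos: [0.457, 0.0364, 0.0875]
ee_rot: [-2.046, 0.003, -2.863]
wrist_force: [2.8, 2.4, 0.2]
width: 0.0557
[2.29691601 1.4364104  1.43946877] [ 0.623  0.261  1.837 -0.993  1.599 -2.519]
held rel stack mm [-4.6 -0.6  5.3]
[[1.0, 0.001, 0.003], [0.001, -1.0, 0.003], [0.003, -0.003, -1.0]]
```

View pics/z9.png

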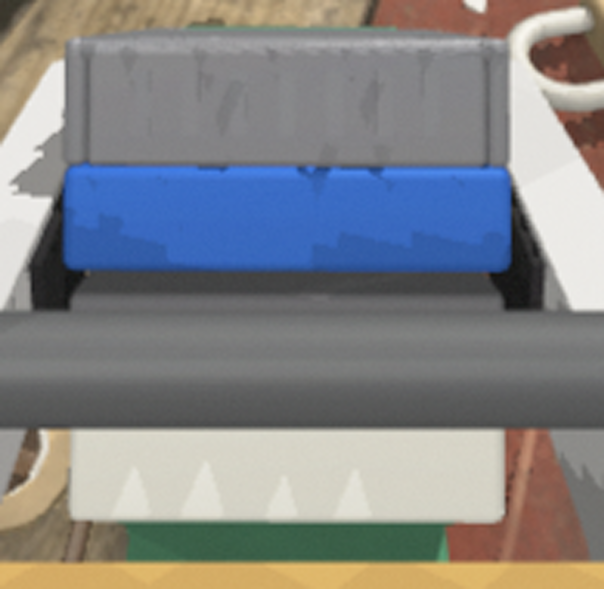

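```bash
python3 - <<'E'
from plan import *
for L in([-42,28,14.5],[-42,-28,14.5],[-42,28,-14.5],[-42,-28,-14.5]): print(L,proj("wrist9",WC+WA@np.array(L)/1e3).round(1))
print("actual bottom row",255+521/3.1,"top row approx",255+291/3.1)
E
```

```text
[-42, 28, 14.5] [[243.3 353.4]]
[-42, -28, 14.5] [[382.5 353.2]]
[-42, 28, -14.5] [[242.6 427.5]]
[-42, -28, -14.5] [[383.4 427.3]]
actual bottom row 423.06451612903226 top row approx 348.8709677419355
```

```bash
python3 -m handwheel '{"delta_pos":[[0,1,0.4],[0,1,0.4],[0,1,0.4],[0,0,0],[0,0,0],[0,0,0],[0,0,0],[0,0,0]],"rotation":[[0,0,0],[0,0,0],[0,0,0],[0,0,0],[0,0,0],[0,0,0],[0,0,0],[0,0,0]],"claw":[1,1,1,1,1,1,1,1]}'; python3 chk.py 10
```

```text
time: 16.8
tool_pos: [0.4568, 0.0366, 0.0843]
ee_rot: [-2.046, 0.003, -2.863]
wrist_force: [4.7, 1.6, 4.1]
width: 0.0558
[4.94116784 2.63118404 4.617332  ] [ 0.623  0.266  1.838 -0.993  1.596 -2.513]
held rel stack mm [-2.4 -0.7  2.9]
[[1.0, 0.001, 0.003], [0.001, -1.0, 0.003], [0.003, -0.003, -1.0]]
```

View pics/z10.png

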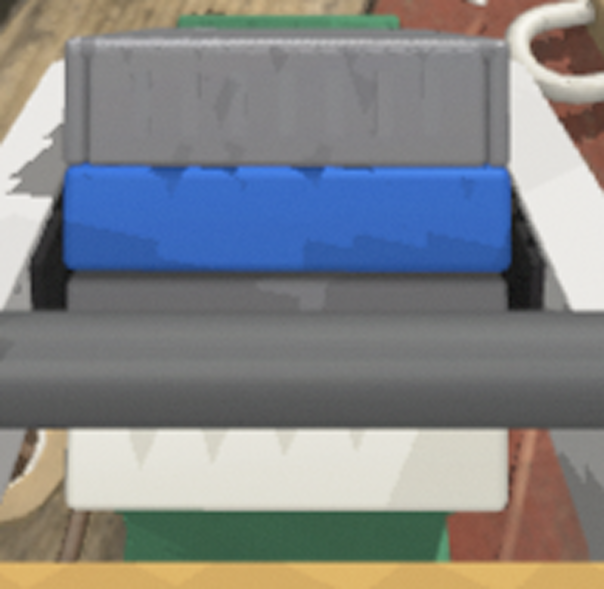

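```bash
python3 -m handwheel '{"delta_pos":[[0,0,0],[0,0,0],[0,0,0],[0,0,0],[0,0,0],[0,0,0],[0,0,0],[0,0,0]],"rotation":[[0,0,0],[0,0,0],[0,0,0],[0,0,0],[0,0,0],[0,0,0],[0,0,0],[0,0,0]],"claw":[0.2,0,-0.2,-0.5,-0.8,-1,-1,-1]}'; python3 chk.py 11
```

```text
time: 17.85
tool_pos: [0.4561, 0.0363, 0.0837]
ee_rot: [-2.046, 0.001, -2.864]
wrist_force: [-0.2, 0.6, -0.6]
width: 0.0937
[-0.0225733  -0.73669949  0.50010248] [ 0.623  0.267  1.839 -0.992  1.596 -2.513]
held rel stack mm [-2.  -1.3  2.5]
[[1.0, -0.0, 0.003], [-0.0, -1.0, 0.002], [0.003, -0.002, -1.0]]
```

View pics/wrist11.png

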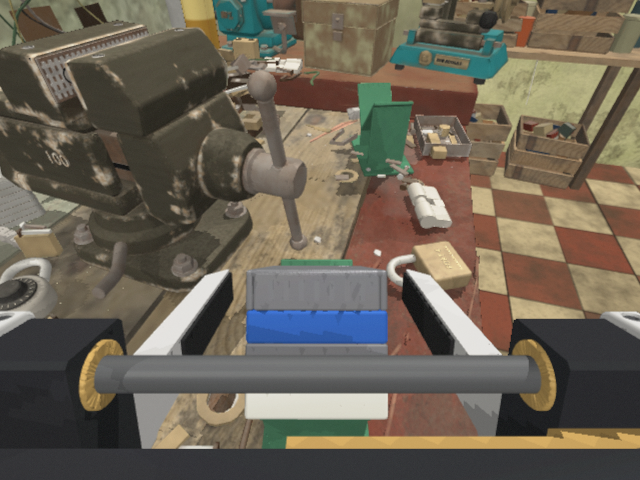

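```bash
python3 - <<'E'
from plan import *
o=robot.get_obs();M0=rot(o["ee_rot"]);t0=np.array(o["tool_pos"])
plan(M0@R.from_rotvec([0,0,.12]).as_matrix(),t0-.13*M0[:,2]+[0,0,.02],8)
E
```

```text
dp [[0, -2, -17], [0, -2, -17], [0, -2, -17], [0, -2, -17], [0, -2, -17], [0, -2, -17], [0, -2, -17], [0, -2, -17]]
rot [0.0, -0.0, 0.015] deg/row 0.9 mm/row 17.0
margins [0.06, 0.07, 0.08, 0.09, 0.1, 0.1, 0.11, 0.12]
end q [0.82, 0.27, 1.64, -0.92, 1.86, -2.45] maxstep [0.03, 0.0, 0.03, 0.01, 0.03, 0.01]
```

```bash
python3 -m handwheel '{"delta_pos":[[0,0,-12],[0,-1,-17],[0,-2,-17],[0,-2,-17],[0,-2,-17],[0,-2,-17],[0,-3,-17],[0,-3,-17]],"rotation":[[0,0,0],[0,0,0.015],[0,0,0.015],[0,0,0.015],[0,0,0.015],[0,0,0.015],[0,0,0.015],[0,0,0.015]],"claw":[-1,-1,-1,-1,-1,-1,-1,-1]}'
python3 - <<'E'
from plan import *
for n in("wrist","scene","top"):
    s=robot.snapshot(n); cv2.imwrite(f"pics/{n}12.png",s["color"][:,:,::-1]); np.savez(f"pics/{n}12.npz",**s)
a=cv2.imread("pics/scene12.png")[220:400,200:380];b=cv2.imread("pics/top12.png")[200:320,180:360]
cv2.imwrite("pics/z12.png",np.hstack([cv2.resize(a,(400,400)),cv2.resize(b,(400,267)) if 0 else cv2.copyMakeBorder(cv2.resize(b,(400,267)),0,133,0,0,0)]))
E
```

```text
time: 18.9
tool_pos: [0.425, 0.1424, 0.1578]
ee_rot: [-2.049, 0.096, -2.912]
wrist_force: [-0.5, -0.6, -0.0]
width: 0.094
```

View pics/wrist12.png

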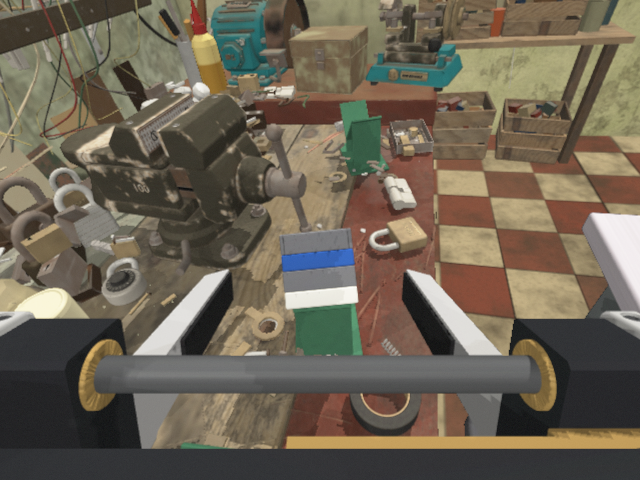

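View pics/z12.png

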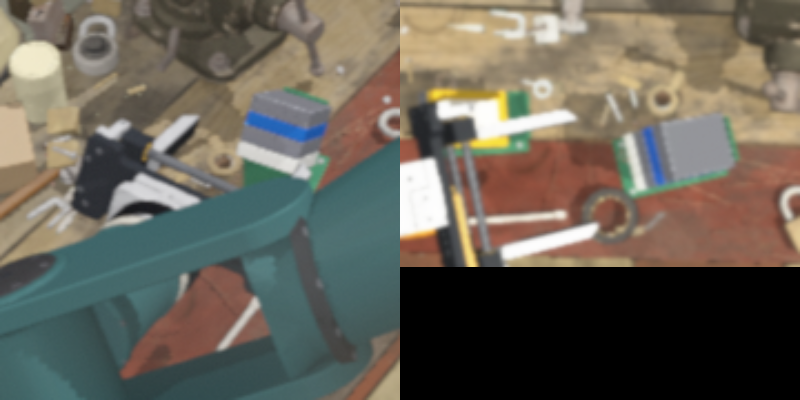

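```bash
python3 - <<'E'
from plan import *
x,y,w,h,k=270,220,100,95,6
a=cv2.imread("pics/wrist12.png")[y:y+h,x:x+w]; a=cv2.resize(a,None,fx=k,fy=k,interpolation=cv2.INTER_NEAREST)
for C,A,zs,col in((SC,SA,(-14.5,1.5,14.5),(0,0,255)),(WC,WA,(-14.5,-1.5),(0,255,255))):
    for z in zs:
        for yy in(28,-28):
            p=proj("wrist12",C+A@np.array([-42,yy,z])/1e3)[0]; print(z,yy,p.round(1)); cv2.circle(a,tuple(int(v) for v in((p+.5-[x,y])*k)),4,col,-1)
cv2.imwrite("pics/z13.png",a)
a=cv2.imread("pics/top0.png")[225:285,180:250];b=cv2.imread("pics/top12.png")[225:285,180:250]
cv2.imwrite("pics/z14.png",cv2.resize(np.hstack([a,b]),None,fx=5,fy=5))
E
```

```text
-14.5 28 [347.7 230.1]
-14.5 -28 [276.3 237.6]
1.5 28 [349.9 250.5]
1.5 -28 [278.3 258. ]
14.5 28 [351.7 267.3]
14.5 -28 [279.9 274.6]
-14.5 28 [283.5 312.1]
-14.5 -28 [355.7 304.9]
-1.5 28 [281.9 295.2]
-1.5 -28 [353.9 288. ]
```

View pics/z13.png

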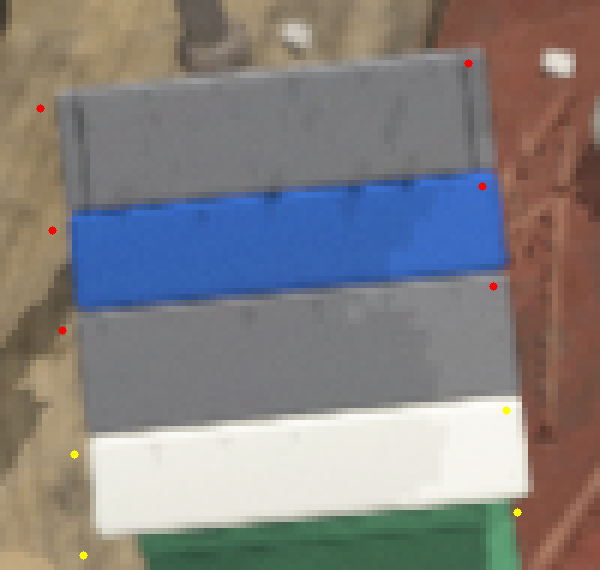

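View pics/z14.png

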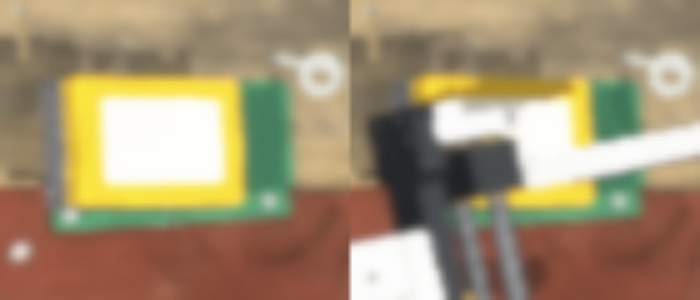

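```bash
python3 - <<'E'
from bench import robot
print(robot.close_job()); o=robot.get_obs(); print(o["time"],o["wrist_force"])
E
```

```text
the job is handed in; nothing more can be done
None
the job is handed in; nothing more can be done
```

The blue-lidded box is off its stand, turned over and lying lid-down on the white-lidded box. I let go of it and handed the job in at about 19 s of robot time. No verdict was reported.

**How it was done:** I gripped the box over its 56 mm width across the seam, tilted about 18° from the box's length to stay inside the last joint's range. I lifted it straight up and rolled it half a turn in the air. I shifted it about 2.6 mm sideways when a wrist picture showed the lower box off to one side. I let go when the wrist force showed light contact, about 5 N.

**Last checks:**
- **Stack:** the two boxes' visible upper ends and sides look flush, and the blue lid is shut. The stop end was not visible, so I judged contact with the foot stop from that alignment.
- **Position:** both boxes lie about 2–3 pixels (about 2 mm) off the predicted points, in the same direction. That matches the camera calibration error.
- **Yellow box:** the part not hidden by the gripper in the top view is unchanged from the start.
- **Robot:** the gripper is open and clear, with wrist force under 1 N. It stands above the yellow box without touching it.

**Disagreement:** the cameras did not agree on the stand boxes' height. The wrist camera gave about 65 mm and the top and scene cameras about 70 mm. I used 67.5 mm, and the last approach showed the lower box about 1.7 mm above that.

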